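Clear the rubbing stones off a cup-finishing bench

TASK

Pour the rubbing stones out of the blue cup into the scrap bay, then stand the emptied cup upright on the turntable, wholly on its disc. After that, take the scraper and sweep the three loose stones in front of the bay in through its open side with it, without touching them with the fingers, and leave the scraper standing on its rubber foot. All nine stones must end up inside the bay, and the three finished white mugs must stay as they stand.

Things in the scene. Friction and masses are not known exactly. Their poses are not given: they have to be found in the camera images.
- cup: blue handleless ceramic cup, open at the top, 80 mm high, outer diameter 58 mm at the foot and 67 mm at the rim, wall 4 mm, inner floor 5 mm up; about 0.16 kg; it starts upright on the bench and holds six stones, 48 mm deep. Origin: centre of its underside; z: up out of its mouth.
- cup_rim (a point): centre of the blue cup's mouth, 80 mm above its underside.
- bay: scrap bay fixed to the bench: a green three-sided fence 45 mm high and 6 mm thick round a yellow floor (level with the bench) of 190 mm (x) by 150 mm (y). Walls stand at x = -95, x = +95 and y = -75 mm (inner faces); the side at y = +75 mm is open. Origin: centre of the floor at bench height; its yaw varies. A blue crate 110 mm high is fixed to the bench behind it, farther from the robot.
- turntable: round wooden turntable, disc 250 mm across, top face 30 mm above the bench; it is locked and does not turn. Origin: centre of its underside. A finished mug stands near its edge on its +x side; its -x side is free.
- scraper: scraper block standing on its foot: black rubber foot 140 mm (x) by 26 mm (y), 26 mm high; on it an orange strip 130 by 22 mm up to 38 mm and an upright orange grip ridge 80 mm (x) by 20 mm (y) from 38 mm up to 82 mm; 0.22 kg. Origin: centre of the underside of the foot. It stands beside the bay, on its -x side.
- stone0: brown rubbing stone, block 26 x 20 x 16 mm (x, y, z), 18 g, starts in the blue cup. Origin: centre of its underside face.
- stone1: brown rubbing stone, block 26 x 20 x 16 mm (x, y, z), 18 g, starts in the blue cup. Origin: centre of its underside face.
- stone2: brown rubbing stone, block 26 x 20 x 16 mm (x, y, z), 18 g, starts in the blue cup. Origin: centre of its underside face.
- stone3: brown rubbing stone, block 26 x 20 x 16 mm (x, y, z), 18 g, starts in the blue cup. Origin: centre of its underside face.
- stone4: brown rubbing stone, block 26 x 20 x 16 mm (x, y, z), 18 g, starts in the blue cup. Origin: centre of its underside face.
- stone5: brown rubbing stone, block 26 x 20 x 16 mm (x, y, z), 18 g, starts in the blue cup. Origin: centre of its underside face.
- stray0: brown rubbing stone, block 26 x 20 x 16 mm (x, y, z), 18 g, starts loose on the bench in front of the bay's open side. Origin: centre of its underside face.
- stray1: brown rubbing stone, block 26 x 20 x 16 mm (x, y, z), 18 g, starts loose on the bench in front of the bay's open side. Origin: centre of its underside face.
- stray2: brown rubbing stone, block 26 x 20 x 16 mm (x, y, z), 18 g, starts loose on the bench in front of the bay's open side. Origin: centre of its underside face.
- mug0: finished white mug, 80 mm high, 68 mm across, handle on its +y side; to be left alone. It stands on the bench near the blue cup. Origin: centre of its underside.
- mug1: finished white mug, 80 mm high, 68 mm across, handle on its +y side; to be left alone. It stands on the bench near the blue cup. Origin: centre of its underside.
- mug2: finished white mug, 80 mm high, 68 mm across, handle on its +y side; to be left alone. It stands on the turntable. Origin: centre of its underside.
Things that resemble listed ones, but are neither listed nor needed, are in the scene too. Leave any pink or yellow look-alike of the stray2 alone. What is shaped like the stray0 but purple or turquoise is not meant.

How it is judged:
By the outcome, as a careful person would: the job done as asked, in the order asked, and still so for the second after the job is handed in, with the robot touching nothing.
It also fails if it takes over 72 s, if anything falls off the work surface, if the arm or the gripper's body presses on something with over 40 N, if the wrist force passes 120 N, or if a joint passes its speed limit or range.

ROBOT

A 6-joint arm with a two-finger parallel gripper is mounted at the origin on the work surface. World frame = base frame: x ahead of the robot, y to its left, z up, the work surface at z = 0. Lengths are in mm, angles in rad, forces in N, time in s.
With the tool pointing down it reaches from about 350 to 975 mm from the base axis. Payload 7.1 kg.
Tool frame: the origin (TCP) lies midway between the tips of the shut fingers; the grasp point (between the pads) lies 19 mm behind it; z points along the fingers, y is the line along which they close (so a half turn about z gives the same grasp; the last joint's range is limited). The gripper opens to 88 mm and grips with 3 to 60 N. Pads are 20 mm wide; open, the fingers measure 115 mm over their backs; the gripper's body (75 mm by 178 mm) begins 61 mm behind the grasp point.
Start: joints at [1.141, 0.423, 1.63, -0, 1.089, -0.019], TCP at [249.557, 572.997, 222.675] pointing down, gripper open.
Joint ranges: [-3, 3], [-0.9, 2.11], [0.09, 2.58], [-1.31, 4.45], [0.11, 2.69], [-2.54, 2.54]. Speed limits (rad/s): [2.39, 2.39, 3.01, 3.14, 3.14, 3.14].

INTERFACE

Orientations are given as a rotation vector (axis times angle).
In Python, from workcell import get_obs, get_image, camera_params, close_job gives the robot as it stands.
- The arm moves only by the shell command python3 -m creep 'ROWS' [OPENING]. ROWS is a JSON object of lists of equal length, an entry for each row: "delta_pos": the shift along the tool's x, y, z in m, a list of three; "twist": the turn, a rotation vector about the tool's x, y, z in degrees, a list of three. A call has 1 to 20 rows; each row shifts and turns the commanded pose from where the row before left it, along the tool's axes as they then stand; what a row does not reach is not made up. A row lasts 1/12 s, in which the tool goes at most 41.7 mm and 7.16 degrees, less where a joint would pass 70% of its speed; a pose out of reach is approached as far as the arm can. A call with a gripper value outside its range is refused whole. OPENING is the opening, from 0 (shut) to 1 (fully open), set as the call begins (- or left out, the last holds). The fingers move at their own pace and stop on an object; the grip force is fixed at half the most. Time passes only in rows, so rows that do not move let the fingers close. It gives the time, the measured TCP pose, the force, the opening and the grip force at its end, in the units of the state.
- get_obs(): the state, without advancing time (a new reading comes with each control period).
- get_image(name): name is "side" or "top" or "wrist"; returns (picture, depth): 420x560x3 uint8, red, green, blue; 420x560 float32, mm along the optical axis (not along the pixel's ray), 0 where there is no reading.
- camera_params(name): a dict with "camera_matrix" (3x3 intrinsics, pixels), "extrinsics" (4x4, takes a point from camera to world coordinates). Camera axes: x right, y down, z forward; pixel columns grow to the right and rows downward; lengths in mm; the calibration is good to about 2 mm. A picture is of the moment at which its call begins: read the wrist's pose just before it. camera_params takes no time and is no camera call; for the wrist camera it gives the pose at the moment of the call.
- close_job(): hands the job in; it is judged then, once.
The state is a dict: "t": time; "qpos": joint angles; "qvel": joint speeds; "joint_torque": joint torques, N m; "ee_pos": TCP position; "orientation": TCP orientation; "ft_force": force on the tool from outside, world axes, zero at the start; "moment": the same for the moment, N m; "width": finger opening in mm; "grasp_force": force on a finger pad.
Only numpy, scipy, OpenCV 4.12 (cv2) and the standard library are available. Lean on these libraries where they do the work, as an engineer would, in place of code of your own. Each camera call takes 0.05 s, during which the arm holds its last target. There are 200 camera calls.

## Working session

There is one attempt and no reset: what is moved stays moved. The work goes in short steps, Python scripts to look and compute and a shell command to move; the robot and the scene stay as the last step left them, time stands still between calls to the robot, and variables do not carry over. Pictures are saved under pics/ and viewed, at most 10 in all, crops included, and the job is handed in when it is done.

```bash
mkdir -p pics; ls
python3 - <<'E'
from workcell import *
import cv2,numpy as np
o=get_obs();print(o)
for n in ("top","side"):
    p,d=get_image(n);np.savez(f"pics/{n}0.npz",p=p,d=d,**camera_params(n))
    cv2.imwrite(f"pics/{n}0.png",cv2.resize(p[:,:,::-1],(800,600),interpolation=cv2.INTER_CUBIC))
    c=camera_params(n);print(n,np.round(c["camera_matrix"],1),np.round(c["extrinsics"],3))
E
```

```text
pics
{'t': 0.0, 'qpos': array([ 1.14102032e+00,  4.23811978e-01,  1.63069307e+00, -9.13842971e-06,
        1.08861549e+00, -1.89784988e-02]), 'qvel': array([-6.71087879e-04,  1.59960832e-03,  1.19365942e-03,  1.03080579e-03,
        3.67820658e-05, -5.12566527e-04]), 'joint_torque': array([ 1.14944443e-03, -5.44612598e+01, -2.73665679e+01,  6.44319411e-02,
        2.28405307e-02, -1.03830710e-04]), 'ee_pos': array([249.319366  , 572.50376554, 221.91852254]), 'orientation': array([-6.40677098e-01, -3.07523096e+00,  2.34241532e-03]), 'ft_force': array([ 0.44160268,  0.00523528, -1.0239253 ]), 'moment': array([-0.02960354,  0.00189836,  0.01971686]), 'grasp_force': 0.0, 'width': 87.88766259756075}
top [[385.7   0.  285.6]
 [  0.  385.7 205. ]
 [  0.    0.    1. ]] [[-2.600000e-02 -9.960000e-01  8.800000e-02  4.801550e+02]
 [-9.990000e-01  2.400000e-02 -2.200000e-02  1.001190e+02]
 [ 2.000000e-02 -8.800000e-02 -9.960000e-01  1.074891e+03]
 [ 0.000000e+00  0.000000e+00  0.000000e+00  1.000000e+00]]
side [[483.8   0.  276.8]
 [  0.  483.8 203. ]
 [  0.    0.    1. ]] [[ 8.74000e-01 -2.86000e-01  3.93000e-01  1.61856e+02]
 [-4.85000e-01 -5.51000e-01  6.79000e-01 -6.39473e+02]
 [ 2.20000e-02 -7.84000e-01 -6.20000e-01  7.37247e+02]
 [ 0.00000e+00  0.00000e+00  0.00000e+00  1.00000e+00]]
```

View pics/top0.png

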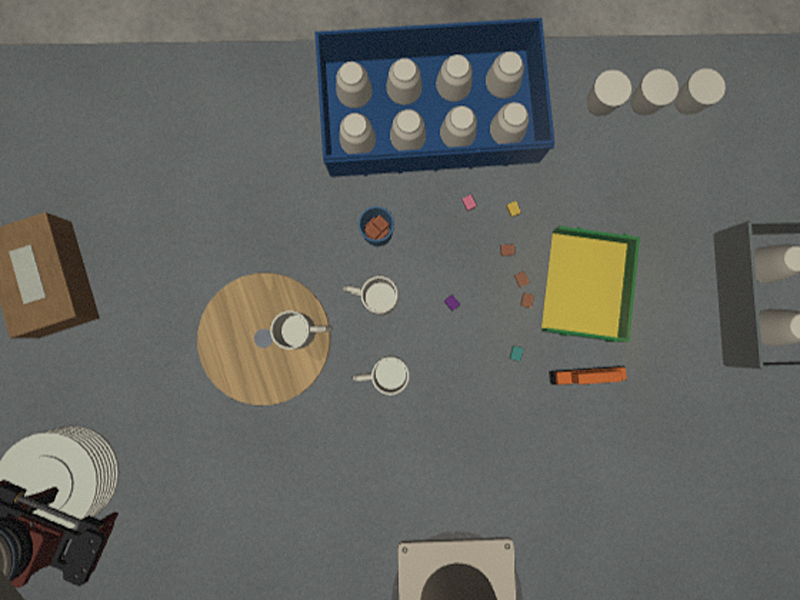

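View pics/side0.png

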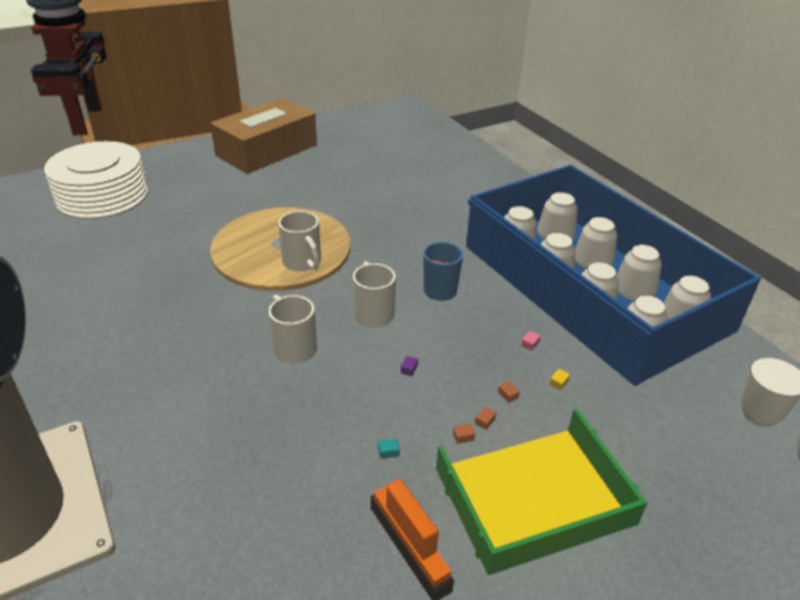

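Top view: blue cup at (376,226). The bay (yellow) is at (590,285), with its open side facing left (+y). The orange scraper is at (590,376) and the turntable at (263,339).

Candidates for the strays: brown blocks at (508,250), (521,279) and (527,300), plus pink (469,202), yellow (514,209), purple (452,302) and turquoise (517,353). Only the three brown ones fit the description.

```bash
cat > h.py <<'E'
import numpy as np,cv2
from workcell import *
def ray(c,uv,z):
    K,E=c["camera_matrix"],c["extrinsics"]
    d=E[:3,:3]@np.linalg.inv(K)@np.r_[uv,1.]; o=E[:3,3]
    return o+d*(z-o[2])/d[2]
def cloud(c,d):
    v,u=np.indices(d.shape); K,E=c["camera_matrix"],c["extrinsics"]
    P=np.stack([(u-K[0,2])*d/K[0,0],(v-K[1,2])*d/K[1,1],d],-1)
    W=P@E[:3,:3].T+E[:3,3]; W[d<=0]=np.nan; return W
def mask(p,lo,hi):
    return cv2.inRange(cv2.cvtColor(p,cv2.COLOR_RGB2HSV),lo,hi)
def blobs(m,amin=15):
    cs,_=cv2.findContours(m,cv2.RETR_EXTERNAL,cv2.CHAIN_APPROX_NONE)
    return [c for c in cs if cv2.contourArea(c)>=amin]
def rect(c,cont,z):
    w=np.array([ray(c,q[0],z)[:2] for q in cont],np.float32); return cv2.minAreaRect(w)
COL=dict(brown=((3,80,60),(13,190,220)),orange=((5,200,130),(14,255,255)),yellow=((22,150,120),(32,255,255)),green=((50,100,40),(75,255,255)))
E
python3 - <<'E'
from h import *
for n in("top","side"):
    f=np.load(f"pics/{n}0.npz");p,d=f["p"],f["d"];c={k:f[k] for k in("camera_matrix","extrinsics")}
    print(n); W=cloud(c,d)
    for k,z in(("brown",16),("orange",82),("yellow",0),("green",45)):
        for b in blobs(mask(p,*COL[k])):
            r=rect(c,b,z); print(k,np.round(b.mean(0)[0]*800/560),np.round(r[0]),np.round(r[1]),round(r[2],1))
    # disc, mugs, cup by height in cloud
    x,y,z=W[...,0],W[...,1],W[...,2]
    def circ(name,sel):
        q=np.stack([x[sel],y[sel]],-1).astype(np.float32)
        if len(q)>5: (cc,r)=cv2.minEnclosingCircle(q); print(name,len(q),np.round(cc),round(r,1),"zmed",round(float(np.median(z[sel])),1))
    with np.errstate(invalid="ignore"):
        g=(x>350)&(x<800)&(y>-50)&(y<520)
        tall=(g&(z>72)&(z<86)).astype(np.uint8); k,l=cv2.connectedComponents(tall)
        for i in range(1,k):
            s=l==i
            if s.sum()>12: circ("tall",s)
        hs=cv2.cvtColor(p,cv2.COLOR_RGB2HSV)
        circ("disc",g&(z>24)&(z<36)&(y>250)&(hs[...,1]>70)&(hs[...,0]<25))
        s=(x>450)&(x<700)&(y<-60)&(y>-330)&(z>75)&(z<88)
        s2=(x>380)&(x<480)&s|((x>350)&(x<460)&(y<-60)&(y>-330)&(z>75)&(z<88))
        q=np.stack([x[s2],y[s2]],-1).astype(np.float32)
        if len(q)>5: print("ridge",len(q),cv2.minAreaRect(q))
        for zz in((85,130),):
            s=(x>650)&(y<350)&(y>-200)&(z>100)&(z<118); 
            if s.any(): print("crate",np.nanmin(x[s]),np.nanpercentile(y[s],[1,99]))
E
```

```text
top
brown [ 29. 559.] [101. 784.] [26. 99.] 70.8
brown [590. 376.] [ 405. -269.] [ 28. 136.] 2.2
brown [527. 300.] [ 554. -154.] [20. 26.] 76.2
brown [521. 278.] [ 596. -145.] [25. 20.] 24.3
brown [507. 249.] [ 654. -118.] [25. 20.] 88.7
brown [376. 228.] [701. 135.] [42. 46.] 43.4
yellow [584. 285.] [ 583. -272.] [149. 189.] 80.6
yellow [513. 208.] [ 739. -139.] [23. 18.] 24.0
green [606. 284.] [ 582. -271.] [162. 206.] 80.5
tall 136 [697. 134.] 33.4 zmed 78.8
tall 126 [566. 131.] 34.0 zmed 79.1
tall 25 [509. 307.] 23.5 zmed 77.7
tall 125 [420. 114.] 33.8 zmed 79.0
disc 5534 [493. 352.] 124.4 zmed 29.2
ridge 247 ((406.6605224609375, -261.8363952636719), (20.15695571899414, 79.62681579589844), 2.703179359436035)
crate 804.9147254566717 [-189.87306858  234.50035436]
side
brown [414. 531.] [ 420. -255.] [ 45. 142.] 2.4
brown [463. 433.] [ 551. -160.] [29. 29.] 73.6
brown [485. 417.] [ 591. -151.] [35. 23.] 27.6
brown [508. 391.] [ 650. -126.] [27. 32.] 3.1
brown [50. 29.] [ 292. 1774.] [162. 136.] 65.0
orange [410. 526.] [ 398. -288.] [ 35. 121.] 2.1
yellow [533. 488.] [ 592. -262.] [127. 175.] 80.6
yellow [559. 378.] [ 742. -129.] [36. 20.] 22.9
green [542. 505.] [ 572. -285.] [175. 219.] 80.5
tall 73 [512. 306.] 23.1 zmed 81.0
tall 21 [527. 263.] 12.3 zmed 80.7
tall 100 [491. 275.] 28.8 zmed 78.5
tall 220 [696. 134.] 35.4 zmed 77.7
tall 23 [507. 221.] 5.3 zmed 79.7
tall 239 [566. 131.] 36.2 zmed 77.9
tall 279 [418. 119.] 40.4 zmed 78.2
disc 2892 [492. 352.] 126.4 zmed 30.1
ridge 617 ((406.16534423828125, -264.01434326171875), (20.41744041442871, 79.80412292480469), 1.9044139385223389)
crate 803.9050505247247 [-192.89666416  232.98436572]
```

```bash
cat >> h.py <<'E'
from scipy.spatial.transform import Rotation as R
def cur():
    o=get_obs(); return np.array(o["ee_pos"]),R.from_rotvec(o["orientation"]),o
def frame(az,phi,roll=0):
    """tool z: azimuth az, phi deg below horizontal; y horizontal to the left of it; then roll about z"""
    a,f=np.radians([az,phi]); z=np.array([np.cos(a)*np.cos(f),np.sin(a)*np.cos(f),-np.sin(f)])
    y=np.array([-np.sin(a),np.cos(a),0]); return R.from_matrix(np.c_[np.cross(y,z),y,z])*R.from_euler("z",roll,degrees=True)
def plan(pos=None,rot=None,g=19):
    """pos: wanted grasp point; prints turn (tool rotvec, deg) then shift (tool axes after the turn, mm)"""
    p,r,o=cur(); rot=rot or r
    w=(r.inv()*rot).as_rotvec(degrees=True); print("turn",np.round(w,1),"rows>=",round(np.linalg.norm(w)/7,1))
    if pos is not None:
        s=rot.inv().apply(np.array(pos)+g*rot.apply([0,0,1])-p); print("shift",np.round(s,1),"len",round(np.linalg.norm(s)))
def st():
    p,r,o=cur(); m=r.as_matrix(); print("t",round(o["t"],2),"tcp",np.round(p,1),"grasp",np.round(p-19*m[:,2],1),"x",np.round(m[:,0],3),"y",np.round(m[:,1],3),"z",np.round(m[:,2],3),"q",np.round(o["qpos"],3),"F",np.round(o["ft_force"],1),"w",round(o["width"],1),"gf",round(o["grasp_force"],1))
E
python3 - <<'E'
from h import *
st()
F=frame(10.9,50); G=np.array([697,134,45])
plan(G-160*F.apply([0,0,1]),F)
f=np.load("pics/top0.npz");c={k:f[k] for k in("camera_matrix","extrinsics")}
print("mug2",ray(c,np.array([292,329])*.7,110),"turq",ray(c,np.array([517,353])*.7,16),"purple",ray(c,np.array([452,302])*.7,16))
p=f["p"]; cr=np.hstack([cv2.resize(p[y:y+105,x:x+105],(380,380),interpolation=cv2.INTER_CUBIC) for x,y in((300,130),(215,105))])
cv2.imwrite("pics/crop.png",cr[:,:,::-1])
E
python3 -m creep --help 2>&1 | head -20
```

```text
t 0.1 tcp [249.3 572.6 222. ] grasp [249.3 572.6 241. ] x [-0.917  0.399  0.   ] y [ 0.399  0.917 -0.001] z [-0.001 -0.001 -1.   ] q [ 1.141  0.424  1.631 -0.     1.089 -0.019] F [-0.2 -0.3 -0.2] w 87.7 gf 0.0
turn [-12.1 -38.8 -33. ] rows>= 7.5
shift [-159.5 -515.3  223.9] len 584
mug2 [507.00369107 282.01610735 110.        ] turq [ 452.78188705 -129.83924741   16.        ] purple [553.87688916  -8.12490752  16.        ]
invalid input: not JSON, or not a number
```

View pics/crop.png

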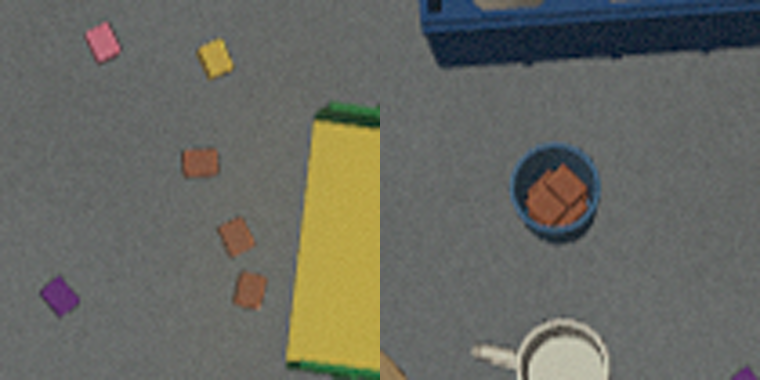

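The crop shows the three brown strays at crop pixels (200,162), (236,237) and (250,290), well apart from the pink, yellow and purple look-alikes. The blue cup, filled with brown stones, is at (555,190). I'll start the approach.

```bash
python3 -m creep '{"delta_pos":[[0,0,0],[0,0,0],[0,0,0],[0,0,0],[0,0,0],[0,0,0],[0,0,0],[0,0,0]],"twist":[[-1.51,-4.85,-4.12],[-1.51,-4.85,-4.12],[-1.51,-4.85,-4.12],[-1.51,-4.85,-4.12],[-1.51,-4.85,-4.12],[-1.51,-4.85,-4.12],[-1.51,-4.85,-4.12],[-1.51,-4.85,-4.12]]}' 1
python3 -c "from h import *;st();F=frame(10.9,50);plan(np.array([697,134,45])-160*F.apply([0,0,1]),F)"
```

```text
t: 0.77
ee_pos: [249.0, 573.6, 222.9]
orientation: [-0.237, 2.429, 0.088]
ft_force: [0.6, -0.1, -0.1]
width: 88.2
grasp_force: 0.0
t 0.77 tcp [249.  573.6 222.9] grasp [237.  571.2 237.4] x [-0.749 -0.147 -0.646] y [-0.193  0.981  0.001] z [ 0.634  0.126 -0.763] q [ 1.45   0.396  1.878 -0.936  0.868  0.317] F [ 0.6 -0.1 -0.1] w 88.2 gf 0.0
turn [0.2 0.3 0.2] rows>= 0.1
shift [-158.9 -516.4  224.7] len 585
```

```bash
python3 -m creep '{"delta_pos":[[-0.008,-0.0258,0.0112],[-0.008,-0.0258,0.0112],[-0.008,-0.0258,0.0112],[-0.008,-0.0258,0.0112],[-0.008,-0.0258,0.0112],[-0.008,-0.0258,0.0112],[-0.008,-0.0258,0.0112],[-0.008,-0.0258,0.0112],[-0.008,-0.0258,0.0112],[-0.008,-0.0258,0.0112],[-0.008,-0.0258,0.0112],[-0.008,-0.0258,0.0112],[-0.008,-0.0258,0.0112],[-0.008,-0.0258,0.0112],[-0.008,-0.0258,0.0112],[-0.008,-0.0258,0.0112],[-0.008,-0.0258,0.0112],[-0.008,-0.0258,0.0112],[-0.008,-0.0258,0.0112],[-0.008,-0.0258,0.0112]],"twist":[[0,0,0],[0,0,0],[0,0,0],[0,0,0],[0,0,0],[0,0,0],[0,0,0],[0,0,0],[0,0,0],[0,0,0],[0,0,0],[0,0,0],[0,0,0],[0,0,0],[0,0,0],[0,0,0],[0,0,0],[0,0,0],[0,0,0],[0,0,0]]}' 1
python3 - <<'E'
from h import *
st();F=frame(10.9,50);plan(np.array([697,134,45]),F)
c=camera_params("wrist");p,d=get_image("wrist");W=cloud(c,d)
cv2.imwrite("pics/w1.png",p[:,:,::-1])
x,y,z=W[...,0],W[...,1],W[...,2]
s=(z>72)&(z<86)&(abs(x-697)<55)&(abs(y-134)<55)
q=np.stack([x[s],y[s]],-1).astype(np.float32)
if len(q)>5: print(len(q),cv2.minEnclosingCircle(q),np.median(z[s]))
E
```

```text
t: 2.43
ee_pos: [591.0, 149.9, 185.6]
orientation: [-0.22, 2.487, 0.039]
ft_force: [-0.2, 0.4, -0.1]
width: 87.6
grasp_force: 0.0
t 2.43 tcp [591.  149.9 185.6] grasp [579.7 148.4 200.8] x [-0.786 -0.148 -0.601] y [-0.167  0.986 -0.025] z [ 0.596  0.081 -0.799] q [ 0.27   0.3    2.128 -0.839  0.109 -0.668] F [-0.2  0.4 -0.1] w 87.6 gf 0.0
turn [-1.9 -3.1 -0.1] rows>= 0.5
shift [ 13.  -35.7 191.7] len 195
1465 ((697.7119750976562, 133.1389617919922), 33.806121826171875) 78.03542337817274
```

View pics/w1.png

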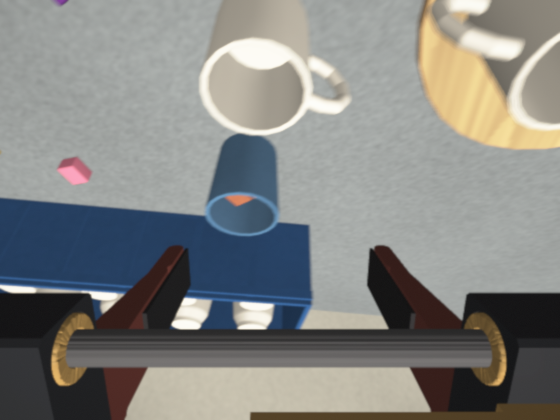

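Wrist view: blue cup rim at (242,212) with stones inside, mug0 in front of it at (257,85). j5 has hit its lower limit here, so I'll fit the kinematics before going on.

```bash
cat >> h.py <<'E'
from scipy.optimize import least_squares
def fk(q,P):
    a,h,L1,L2,D,e=P
    z=lambda t:R.from_euler("z",t); Y=lambda t:R.from_euler("y",t)
    r=z(q[0]); p=r.apply([a,0,h]); r=r*Y(q[1]); p=p+r.apply([0,0,L1]); r=r*Y(q[2]); p=p+r.apply([e,0,L2])
    r=r*z(q[3])*Y(q[4]); p=p+r.apply([0,0,D]); return p,r*z(q[5])
S=[([1.14102,.423812,1.630693,0,1.088615,-.018978],[249.32,572.5,221.9],None),
([1.45,.396,1.878,-.936,.868,.317],[249,573.6,222.9],None),([.27,.3,2.128,-.839,.109,-.668],[591,149.9,185.6],None)]
E
python3 - <<'E'
from h import *
f=lambda P:np.concatenate([fk(q,P)[0]-np.array(p) for q,p,_ in S]+[0.002*(np.array(P)-[0,300,450,400,220,0])])
s=least_squares(f,[0,300,450,400,220,0]);print(np.round(s.x,1),np.round(f(s.x)[:9],1))
for q,_,_ in S: print(np.round((fk(q,s.x)[1]).as_matrix(),3).tolist())
st()
E
```

```text
[ 48.9 338.6 498.6 459.9 287.8  78. ] [10.8 -4.9  0.4 -1.3 -0.  -0.9  2.8 -9.7  0.5]
[[-0.399, -0.917, -0.001], [-0.917, 0.399, -0.001], [0.002, 0.0, -1.0]]
[[0.193, -0.749, 0.634], [-0.981, -0.147, 0.125], [-0.0, -0.646, -0.763]]
[[0.167, -0.786, 0.596], [-0.986, -0.148, 0.081], [0.025, -0.601, -0.799]]
t 2.48 tcp [592.3 149.5 186.2] grasp [581.  148.  201.4] x [-0.785 -0.15  -0.601] y [-0.169  0.985 -0.026] z [ 0.596  0.081 -0.799] q [ 0.268  0.3    2.126 -0.827  0.109 -0.683] F [ 0.7 -1.   1.2] w 87.5 gf 0.0
```

```bash
cat >> h.py <<'E'
RZ=R.from_euler("z",90,degrees=True)
def fk(q,P):
    a,h,L1,L2,D,e,b=P
    z=lambda t:R.from_euler("z",t); Y=lambda t:R.from_euler("y",t)
    r=z(q[0]); p=r.apply([a,b,h]); r=r*Y(q[1]); p=p+r.apply([0,0,L1]); r=r*Y(q[2]); p=p+r.apply([e,0,L2])
    r=r*z(q[3])*Y(q[4]); p=p+r.apply([0,0,D]); return p,r*z(q[5])*RZ
S.append(([.268,.3,2.126,-.827,.109,-.683],[592.3,149.5,186.2],None))
P0=[0,330,480,430,280,0,12]
_f=lambda P:np.concatenate([fk(q,P)[0]-np.array(p) for q,p,_ in S]+[0.002*(np.array(P)-P0)])
PK=least_squares(_f,P0).x
LO=np.array([-3,-.9,.09,-1.31,.11,-2.54]);HI=np.array([3,2.11,2.58,4.45,2.69,2.54])
def ik(G,rot,flip=False,g=19):
    t=np.array(G)+g*rot.apply([0,0,1])
    def e(q):
        p,r=fk(q,PK); return np.r_[(p-t)/100,(r.inv()*rot).as_rotvec()]
    best=None
    for j6 in(-1.5,0,1.5):
      for j4 in((3.14,2,4.2) if flip else (0,-1,1)):
        s=least_squares(e,np.clip([np.arctan2(t[1],t[0]),.3,2,j4,.6,j6],LO+.01,HI-.01),bounds=(LO,HI))
        if best is None or s.cost<best.cost: best=s
    return best.cost,best.x
E
python3 - <<'E'
from h import *
print(np.round(PK,1),np.round(_f(PK)[:12],1))
for az in(10.9,):
  for phi in(30,40,45,50,55,60,70,90):
    for fl in(0,1):
      c,q=ik([697,134,45],frame(az,phi),fl); print("grasp",az,phi,fl,"%.4f"%c,np.round(q,2))
E
```

```text
Traceback (most recent call last):
NameError: name '_f' is not defined
```

Run:
```python
import h
from h import *
print(np.round(PK,1),np.round(h._f(PK)[:12],1))
for az in(10.9,):
  for phi in(30,40,45,50,55,60,70,90):
    for fl in(0,1):
      c,q=ik([697,134,45],frame(az,phi),fl); print("grasp",az,phi,fl,"%.4f"%c,np.round(q,2))
```

```text
[ -3.6 301.6 571.1 483.7 309.3  74.7  11.9] [-0.   0.   0.  -0.  -0.  -0.1  0.   0.1 -0.   0.  -0.1  0.1]
grasp 10.9 30 0 0.0000 [0.16 0.85 2.07 3.11 0.83 1.58]
grasp 10.9 30 1 0.0000 [0.16 0.85 2.07 3.11 0.83 1.58]
grasp 10.9 40 0 0.0000 [0.17 0.77 2.03 3.1  0.53 1.59]
grasp 10.9 40 1 0.0000 [0.17 0.77 2.03 3.1  0.53 1.59]
grasp 10.9 45 0 0.0000 [0.17 0.74 1.99 3.1  0.38 1.6 ]
grasp 10.9 45 1 0.0000 [0.17 0.74 1.99 3.1  0.38 1.6 ]
grasp 10.9 50 0 0.0000 [0.17 0.72 1.96 3.08 0.23 1.62]
grasp 10.9 50 1 0.0000 [0.17 0.72 1.96 3.08 0.23 1.62]
grasp 10.9 55 0 0.0001 [0.17 0.7  1.92 3.   0.11 1.69]
grasp 10.9 55 1 0.0001 [0.17 0.7  1.92 3.   0.11 1.69]
grasp 10.9 60 0 0.0005 [ 0.17  0.69  1.85  0.13  0.11 -1.72]
grasp 10.9 60 1 0.0005 [ 0.17  0.69  1.85  0.13  0.11 -1.72]
grasp 10.9 70 0 0.0000 [ 0.17  0.7   1.76  0.02  0.33 -1.61]
grasp 10.9 70 1 0.0000 [ 0.17  0.7   1.76  0.02  0.33 -1.61]
grasp 10.9 90 0 0.0000 [ 0.17  0.77  1.52  0.    0.85 -1.59]
grasp 10.9 90 1 0.0000 [ 0.17  0.77  1.52 -0.    0.85 -1.59]
```

```bash
cat >> h.py <<'E'
def follow(q,rows):
    """continue the joints along [(dpos mm, twist deg),...]; returns list of q"""
    p,r=fk(q,PK); out=[]
    for d,w in rows:
        p=p+r.apply(d); r=r*R.from_rotvec(w,degrees=True)
        e=lambda q:np.r_[(fk(q,PK)[0]-p)/100,(fk(q,PK)[1].inv()*r).as_rotvec()]
        s=least_squares(e,np.clip(q,LO+1e-4,HI-1e-4),bounds=(LO,HI)); q=s.x; out.append(np.r_[q,s.cost])
    return np.array(out)
def faxis(q):
    return fk(q,PK)[1].inv().apply((R.from_euler("z",q[0])*R.from_euler("y",q[1]+q[2])).apply([0,0,1]))
E
python3 - <<'E'
from h import *
G=np.array([590,125,230.]); F=frame(11,75)
p,r,o=cur(); plan(G,F); c,q=ik(G,F); print(c,np.round(q,2))
ax=faxis(q); print("axis",ax)
o=follow(q,[([0,0,0],ax*7)]*26); print(np.round(o[::5],2)); print(np.round(o[-1],2))
m=fk(o[-1],PK)[1].as_matrix(); print(np.round(m,3),"phi",-np.degrees(np.arcsin(m[2,2])),np.degrees(np.arctan2(m[1,2],m[0,2])))
E
```

```text
turn [-1.9 22.  -0.5] rows>= 3.1
shift [ -4.6 -23.6 -25.1] len 35
2.377728436763539e-29 [ 0.19  0.31  1.86  0.    0.71 -1.58]
axis [-0.65041487 -0.00284072  0.75957384]
[[ 0.14  0.31  1.86  0.14  0.71 -1.63  0.  ]
 [-0.08  0.35  1.92  0.82  0.78 -1.9   0.  ]
 [-0.23  0.46  2.05  1.4   0.95 -2.09  0.  ]
 [-0.28  0.62  2.2   1.92  1.22 -2.17  0.  ]
 [-0.14  0.83  2.33  2.45  1.61 -2.05  0.  ]
 [ 0.21  0.93  2.38  3.19  1.84 -1.54  0.  ]]
[ 0.21  0.93  2.38  3.19  1.84 -1.54  0.  ]
[[-0.101  0.167  0.981]
 [-0.043 -0.986  0.163]
 [ 0.994 -0.026  0.107]] phi -6.12626122748635 9.443169580028728
```

```bash
python3 -m creep '{"delta_pos":[[0,-0.01,-0.012],[0,-0.01,-0.012],[0,-0.004,-0.005],[0,0,0],[0,0,0]],"twist":[[-1,4,0],[-1,4,0],[0,2,0],[0,0,0],[0,0,0]]}' 1
python3 - <<'E'
from h import *
st(); q=cur()[2]["qpos"]; print(fk(q,PK)[0])
ax=faxis(q); print("axis",ax*7)
o=follow(q,[([0,0,0],ax*7)]*24); print(np.round(o[::4],2)); print(np.round(o[-1],2))
m=fk(o[-1],PK)[1].as_matrix(); print(np.round(m,3),"phi",-np.degrees(np.arcsin(m[2,2])),np.degrees(np.arctan2(m[1,2],m[0,2])))
E
```

```text
t: 2.9
ee_pos: [587.7, 132.6, 197.0]
orientation: [-0.216, 2.559, 0.013]
ft_force: [-0.5, 0.0, 0.8]
width: 87.5
grasp_force: 0.0
t 2.9 tcp [587.7 132.6 197. ] grasp [577.4 131.6 213. ] x [-0.827 -0.151 -0.541] y [-0.157  0.987 -0.036] z [ 0.54   0.055 -0.84 ] q [ 0.241  0.268  2.091 -0.343  0.227 -1.185] F [-0.5  0.   0.8] w 87.5 gf 0.0
[587.19595977 132.59572778 197.18379008]
axis [-1.45958118  0.59273203  6.82043192]
[[ 0.22  0.27  2.09 -0.17  0.23 -1.25  0.  ]
 [ 0.15  0.27  2.09  0.45  0.25 -1.44  0.  ]
 [ 0.07  0.28  2.11  1.    0.3  -1.56  0.  ]
 [ 0.02  0.3   2.16  1.5   0.35 -1.62  0.  ]
 [ 0.    0.32  2.22  1.95  0.43 -1.6   0.  ]
 [ 0.02  0.35  2.28  2.35  0.5  -1.5   0.  ]]
[ 0.07  0.37  2.31  2.63  0.55 -1.38  0.  ]
[[ 0.485  0.412  0.771]
 [ 0.278 -0.909  0.311]
 [ 0.829  0.063 -0.555]] phi 33.73932631944647 21.98654012410906
```

```bash
python3 -m creep '{"delta_pos":[[0,0,0],[0,0,0],[0,0,0],[0,0,0],[0,0,0],[0,0,0],[0,0,0],[0,0,0],[0,0,0],[0,0,0],[0,0,0],[0,0,0],[0,0,0],[0,0,0],[0,0,0],[0,0,0],[0,0,0],[0,0,0],[0,0,0],[0,0,0]],"twist":[[-1.46,0.59,6.8],[-1.46,0.59,6.8],[-1.46,0.59,6.8],[-1.46,0.59,6.8],[-1.46,0.59,6.8],[-1.46,0.59,6.8],[-1.46,0.59,6.8],[-1.46,0.59,6.8],[-1.46,0.59,6.8],[-1.46,0.59,6.8],[-1.46,0.59,6.8],[-1.46,0.59,6.8],[-1.46,0.59,6.8],[-1.46,0.59,6.8],[-1.46,0.59,6.8],[-1.46,0.59,6.8],[-1.46,0.59,6.8],[-1.46,0.59,6.8],[-1.46,0.59,6.8],[-1.46,0.59,6.8]]}' 1
python3 - <<'E'
from h import *
st(); q=cur()[2]["qpos"]
G=np.array([697.5,133.5,45])
for phi in(45,50):
  F=frame(10.9,phi,180); T=G-150*F.apply([0,0,1]); c,q2=ik(T,F,1); c3,q3=ik(G,F,1);print(phi,c,np.round(q2,2),c3,np.round(q3,2)); plan(T,F)
E
```

```text
t: 4.57
ee_pos: [585.3, 133.3, 194.7]
orientation: [-2.487, -1.33, -1.376]
ft_force: [0.3, 0.2, 0.8]
width: 88.0
grasp_force: 0.0
t 4.57 tcp [585.3 133.3 194.7] grasp [572.1 126.2 206.4] x [0.256 0.67  0.697] y [ 0.673 -0.641  0.369] z [ 0.694  0.375 -0.615] q [ 0.015  0.346  2.262  2.241  0.484 -1.528] F [0.3 0.2 0.8] w 88.0 gf 0.0
45 4.921611407482392e-30 [ 0.16  0.44  2.22  3.07  0.3  -1.52] 7.133889546466028e-31 [ 0.16  0.74  1.99  3.09  0.38 -1.54]
turn [-11.2 -10.1  39.3] rows>= 6.0
shift [-27.9  21.   52.8] len 63
50 2.2208361852054062e-27 [ 0.16  0.41  2.15  2.97  0.11 -1.42] 2.8666187730645454e-30 [ 0.17  0.72  1.96  3.07  0.23 -1.52]
turn [ -9.5 -14.9  39.8] rows>= 6.2
shift [-11.8  21.   54.5] len 60
```

```bash
python3 -m creep '{"delta_pos":[[0,0,0],[0,0,0],[0,0,0],[0,0,0],[0,0,0],[0,0,0],[0,0,0]],"twist":[[-1.75,-2,6.57],[-1.75,-2,6.57],[-1.75,-2,6.57],[-1.75,-2,6.57],[-1.75,-2,6.57],[-1.75,-2,6.57],[0,0,0]]}' 1
python3 - <<'E'
from h import *
st(); F=frame(10.9,47,180); G=np.array([697.5,133.5,52]); plan(G-120*F.apply([0,0,1]),F); plan(G,F)
E
```

```text
t: 5.15
ee_pos: [587.6, 132.5, 196.6]
orientation: [-2.832, -0.375, -1.163]
ft_force: [0.5, -0.1, 0.3]
width: 88.0
grasp_force: 0.0
t 5.15 tcp [587.6 132.5 196.6] grasp [574.6 129.7 210.2] x [0.686 0.201 0.699] y [ 0.245 -0.969  0.039] z [ 0.685  0.144 -0.714] q [ 0.199  0.284  2.217  3.094  0.135 -1.586] F [ 0.5 -0.1  0.3] w 88.0 gf 0.0
turn [-0.7 -1.5  3.9] rows>= 0.6
shift [-19.6  19.7  78.5] len 83
turn [-0.7 -1.5  3.9] rows>= 0.6
shift [-19.6  19.7 198.5] len 200
```

```bash
python3 -m creep '{"delta_pos":[[-0.005,0.005,0.02],[-0.005,0.005,0.02],[-0.005,0.005,0.02],[-0.005,0.005,0.02],[0,0,0]],"twist":[[-0.7,-1.5,3.9],[0,0,0],[0,0,0],[0,0,0],[0,0,0]]}' 1
python3 - <<'E'
from h import *
st(); F=frame(10.9,47,180); plan(np.array([697.5,133.5,52]),F)
E
```

```text
t: 5.57
ee_pos: [631.3, 118.7, 121.4]
orientation: [-2.851, -0.281, -1.117]
ft_force: [-0.6, -0.2, 0.7]
width: 88.1
grasp_force: 0.0
t 5.57 tcp [631.3 118.7 121.4] grasp [618.6 116.3 135.4] x [0.72  0.145 0.679] y [ 0.194 -0.981  0.005] z [ 0.667  0.128 -0.734] q [ 0.156  0.487  2.146  3.045  0.238 -1.508] F [-0.6 -0.2  0.7] w 88.1 gf 0.0
turn [0.  0.2 0.4] rows>= 0.1
shift [  2.3  -2.  116. ] len 116
```

```bash
python3 -m creep '{"delta_pos":[[0.0005,-0.0005,0.0145],[0.0005,-0.0005,0.0145],[0.0005,-0.0005,0.0145],[0.0005,-0.0005,0.0145],[0,0,0.0145],[0,0,0.0145],[0,0,0.0145],[0,0,0.0145],[0,0,0]],"twist":[[0,0,0],[0,0,0],[0,0,0],[0,0,0],[0,0,0],[0,0,0],[0,0,0],[0,0,0],[0,0,0]]}' 1
python3 - <<'E'
from h import *
st(); F=frame(10.9,47,180); plan(np.array([697.5,133.5,52]),F)
p,d=get_image("side"); cv2.imwrite("pics/s2.png",cv2.resize(p[60:300,120:440,::-1],(800,600)))
E
```

```text
t: 6.32
ee_pos: [711.1, 136.5, 41.0]
orientation: [-2.848, -0.28, -1.123]
ft_force: [0.2, 0.1, 0.3]
width: 87.9
grasp_force: 0.0
t 6.32 tcp [711.1 136.5  41. ] grasp [698.4 134.   54.9] x [0.717 0.144 0.682] y [ 0.193 -0.981  0.004] z [ 0.67   0.129 -0.731] q [ 0.166  0.716  1.971  3.087  0.296 -1.542] F [0.2 0.1 0.3] w 87.9 gf 0.0
turn [0.  0.  0.3] rows>= 0.0
shift [-2.7  0.4  1.4] len 3
```

View pics/s2.png

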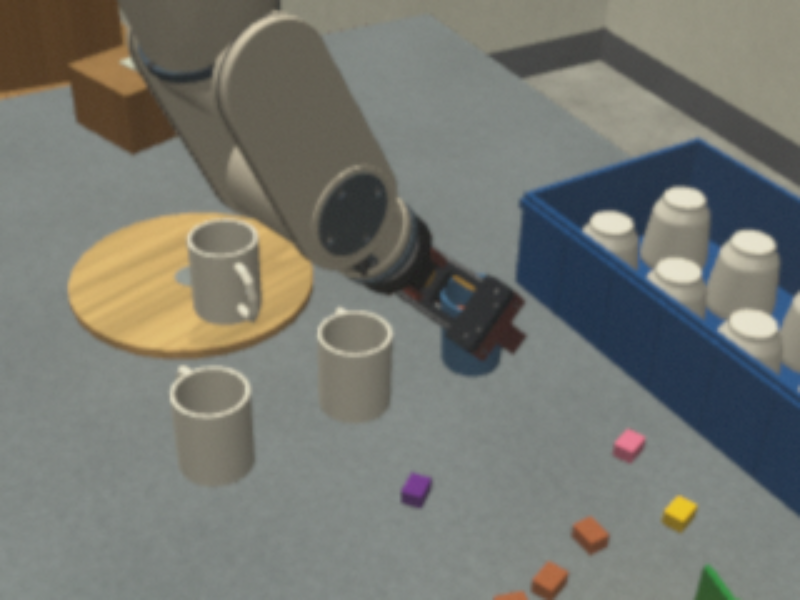

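The fingers straddle the cup at (470,330) and mug0 is clear at (355,365). I'll close and lift.

```bash
python3 -m creep '{"delta_pos":[[0,0,0],[0,0,0],[0,0,0],[0,0,0],[0,0,0],[0,0,0]],"twist":[[0,0,0],[0,0,0],[0,0,0],[0,0,0],[0,0,0],[0,0,0]]}' 0
python3 -m creep '{"delta_pos":[[0.007,0,-0.0075],[0.007,0,-0.0075],[0.007,0,-0.0075],[0.014,0,-0.015],[0.014,0,-0.015],[0.014,0,-0.015],[0.014,0,-0.015],[0.014,0,-0.015],[0.014,0,-0.015],[0,0,0]],"twist":[[0,0,0],[0,0,0],[0,0,0],[0,0,0],[0,0,0],[0,0,0],[0,0,0],[0,0,0],[0,0,0],[0,0,0]]}'
python3 - <<'E'
from h import *
st(); q0=cur()[2]["qpos"]
b=np.array([583,-272]); a=np.radians(-9.4); X=np.array([np.cos(a),np.sin(a)]);Y=np.array([-X[1],X[0]])
# pour candidates: grasp point over bay
for bx,by in((30,-10),(40,-20)):
  xy=b+bx*X+by*Y; 
  for az in(np.degrees(np.arctan2(xy[1],xy[0])),):
   for zz in(150,180,200):
    for phi in(10,0,-10):
     T=np.r_[xy,zz]
     for roll in(180,0):
      F=frame(az,phi,roll); c,q=ik(T,F,1)
      if c<1e-6:
        A=R.from_euler("z",q[0]); wr=fk(q,PK)[0]-PK[4]*F.apply([0,0,1])
        print(bx,by,zz,phi,roll,np.round(q,2),"wrist",np.round(wr),"fore el",np.degrees(q[1]+q[2]))
E
```

```text
t: 6.87
ee_pos: [711.5, 135.8, 43.1]
orientation: [-2.848, -0.277, -1.128]
ft_force: [-4.4, -0.3, 6.1]
width: 65.3
grasp_force: 29.8
t: 7.7
ee_pos: [701.8, 132.1, 181.3]
orientation: [-2.815, -0.276, -1.185]
ft_force: [1.0, 0.2, -3.3]
width: 65.8
grasp_force: 30.0
t 7.7 tcp [701.8 132.1 181.3] grasp [688.5 129.5 194.6] x [0.686 0.136 0.715] y [ 0.194 -0.981  0.001] z [ 0.702  0.138 -0.699] q [ 0.158  0.446  2.004  2.894  0.108 -1.352] F [ 1.   0.2 -3.3] w 65.8 gf 30.0
30 -10 150 10 180 [-0.47  0.83  2.22  3.11  1.3  -1.57] wrist [ 352. -165.  200.] fore el 174.41048615458496
30 -10 150 10 0 [-0.47  0.83  2.22  3.11  1.3   1.57] wrist [ 352. -165.  200.] fore el 174.410486154585
30 -10 150 0 180 [-0.47  0.95  2.2   3.11  1.58 -1.57] wrist [ 348. -163.  150.] fore el 180.26701878459517
30 -10 150 0 0 [-0.47  0.95  2.2   3.11  1.58  1.57] wrist [ 348. -163.  150.] fore el 180.26701878459534
30 -10 150 -10 180 [-0.47  1.07  2.14  3.11  1.81 -1.57] wrist [ 352. -165.  100.] fore el 183.96838609585953
30 -10 150 -10 0 [-0.47  1.07  2.14  3.11  1.81  1.57] wrist [ 352. -165.  100.] fore el 
[... 2549 characters left out ...]
 wrist [ 362. -174.  130.] fore el 179.88618783359075
40 -20 200 10 180 [-0.48  0.7   2.21  3.11  1.17 -1.56] wrist [ 362. -174.  250.] fore el 166.90724387237583
40 -20 200 10 0 [-0.48  0.7   2.21  3.11  1.17  1.58] wrist [ 362. -174.  250.] fore el 166.90724387237583
40 -20 200 0 180 [-0.48  0.83  2.2   3.11  1.46 -1.57] wrist [ 358. -172.  200.] fore el 173.4795656253069
40 -20 200 0 0 [-0.48  0.83  2.2   3.11  1.46  1.57] wrist [ 358. -172.  200.] fore el 173.47956562530686
40 -20 200 -10 180 [-0.48  0.95  2.16  3.11  1.71 -1.57] wrist [ 362. -174.  150.] fore el 178.09906742573284
40 -20 200 -10 0 [-0.48  0.95  2.16  3.11  1.71  1.57] wrist [ 362. -174.  150.] fore el 178.09906742573278
```

```bash
cat >> h.py <<'E'
b0=np.array([583,-272.]); _a=np.radians(-9.4); BX=np.array([np.cos(_a),np.sin(_a)]);BY=np.array([-BX[1],BX[0]])
def bay(bx,by,z): return np.r_[b0+bx*BX+by*BY,z]
E
python3 - <<'E'
from h import *
T=bay(35,-35,190); az=np.degrees(np.arctan2(T[1],T[0])); print(T,az)
p,r,o=cur(); F=frame(az,28,180); plan(T,F)
w=(r.inv()*F).as_rotvec(degrees=True); s=F.inv().apply(T+19*F.apply([0,0,1])-p)
o=follow(o["qpos"],[([0,0,0],w/7)]*7+[(s/18,[0,0,0])]*18); print(np.round(o[::3],2)); q=o[-1]
print("roll",np.round(follow(q[:6],[([0,0,0],[0,0,7])]*25)[::6],2))
print("roll-",np.round(follow(q[:6],[([0,0,0],[0,0,-7])]*25)[::6],2))
E
```

```text
[ 611.81361698 -312.24643433  190.        ] -27.038040018327877
turn [-30.9  15.7  22.7] rows>= 5.9
shift [ 64.9 436.7 122.5] len 458
[[ 0.21  0.45  2.02  3.62  0.19 -1.98  0.  ]
 [ 0.36  0.51  2.02  4.2   0.53 -2.25  0.  ]
 [ 0.48  0.61  1.96  4.45  0.83 -2.19  0.  ]
 [ 0.36  0.57  2.05  4.31  0.79 -2.12  0.  ]
 [ 0.21  0.54  2.12  4.1   0.75 -2.01  0.  ]
 [ 0.04  0.53  2.17  3.86  0.72 -1.9   0.  ]
 [-0.14  0.52  2.2   3.61  0.69 -1.79  0.  ]
 [-0.32  0.52  2.19  3.36  0.66 -1.67  0.  ]
 [-0.5   0.53  2.16  3.1   0.63 -1.55  0.  ]]
roll [[-0.5   0.53  2.16  3.1   0.63 -1.43  0.  ]
 [-0.5   0.53  2.16  3.1   0.63 -0.7   0.  ]
 [-0.5   0.53  2.16  3.1   0.63  0.04  0.  ]
 [-0.5   0.53  2.16  3.1   0.63  0.77  0.  ]
 [-0.5   0.53  2.16  3.1   0.63  1.5   0.  ]]
roll- [[-0.5   0.53  2.16  3.1   0.63 -1.67  0.  ]
 [-0.5   0.53  2.16  3.1   0.63 -2.41  0.  ]
 [-0.6   0.47  2.08  2.45  0.42 -2.54  0.03]
 [-0.54  0.42  1.99  1.75  0.11 -2.54  0.06]
 [-0.53  0.42  1.96  1.02  0.11 -2.54  0.07]]
```

Run:
```python
from h import *
p,r,o=cur(); F=frame(10.7,28,180); w=(r.inv()*F).as_rotvec(degrees=True); print(w)
q=follow(o["qpos"],[([0,0,0],w/4)]*4); print(np.round(q,2)); q=q[-1][:6]
T=bay(35,-35,190); F2=frame(-27,28,180)
p1,r1=fk(q,PK); w2=r1.inv().apply([0,0,-2.69]); n=14
# per-row tool shift along the arc plus radial/height correction
pt=T+19*F2.apply([0,0,1]); c=lambda v:(np.hypot(v[0],v[1]),np.degrees(np.arctan2(v[1],v[0])),v[2])
a,b=c(p1),c(pt); print(a,b); da=np.radians((b[1]-a[1])/n)
d=r1.inv().apply(R.from_euler("z",np.degrees(0)).apply([(b[0]-a[0])/n*np.cos(np.radians(a[1]))-np.sin(np.radians(a[1]))*690*da,(b[0]-a[0])/n*np.sin(np.radians(a[1]))+np.cos(np.radians(a[1]))*690*da,(b[2]-a[2])/n]))
w2=r1.inv().apply([0,0,np.degrees(da)]); print("d",d,"w",w2)
o=follow(q,[(d,w2)]*n); print(np.round(o[::3],2)); print(fk(o[-1][:6],PK)[0],pt)
```

```text
[-0.37998636 16.34061573  0.32421727]
[[ 0.16  0.46  2.04  3.03  0.23 -1.48  0.  ]
 [ 0.16  0.48  2.08  3.07  0.36 -1.52  0.  ]
 [ 0.16  0.51  2.11  3.09  0.48 -1.54  0.  ]
 [ 0.16  0.54  2.13  3.1   0.61 -1.55  0.  ]]
(np.float64(715.1945633321008), np.float64(10.661347023832082), np.float64(180.75876390000485)) (np.float64(703.6629911230768), np.float64(-27.037133107674805), np.float64(181.0800403070681))
d [-0.37670435 32.42759372 -0.75735899] w [-2.37755588e+00 -7.47387868e-16  1.26416888e+00]
[[ 0.11  0.54  2.13  3.1   0.61 -1.55  0.  ]
 [-0.02  0.54  2.13  3.11  0.61 -1.56  0.  ]
 [-0.15  0.54  2.14  3.13  0.62 -1.56  0.  ]
 [-0.29  0.54  2.14  3.14  0.62 -1.57  0.  ]
 [-0.42  0.54  2.14  3.15  0.62 -1.57  0.  ]]
[ 638.48767221 -309.05245869  181.08004031] [ 626.76114623 -319.86258089  181.08004031]
```

```bash
python3 -m creep '{"delta_pos":[[0,0,0],[0,0,0],[0,0,0],[0,0,0],[0,0.015,0],[-0.0004,0.033,-0.001],[-0.0004,0.033,-0.001],[-0.0004,0.033,-0.001],[-0.0004,0.033,-0.001],[-0.0004,0.033,-0.001],[-0.0004,0.033,-0.001],[-0.0004,0.033,-0.001],[-0.0004,0.033,-0.001],[-0.0004,0.033,-0.001],[-0.0004,0.033,-0.001],[-0.0004,0.033,-0.001],[-0.0004,0.033,-0.001],[-0.0004,0.033,-0.001],[0,0.015,0],[0,0,0]],"twist":[[0,4.1,0],[0,4.1,0],[0,4.1,0],[0,4.1,0],[-1.2,0,0.6],[-2.38,0,1.26],[-2.38,0,1.26],[-2.38,0,1.26],[-2.38,0,1.26],[-2.38,0,1.26],[-2.38,0,1.26],[-2.38,0,1.26],[-2.38,0,1.26],[-2.38,0,1.26],[-2.38,0,1.26],[-2.38,0,1.26],[-2.38,0,1.26],[-2.38,0,1.26],[-1.2,0,0.6],[0,0,0]]}'
python3 - <<'E'
from h import *
st(); T=bay(35,-35,185); F=frame(-27,0,180); plan(T,F); print(bay(35,-35,0))
E
```

```text
t: 9.37
ee_pos: [637.2, -317.5, 180.6]
orientation: [2.438, -0.577, 1.459]
ft_force: [-0.4, 0.2, -3.6]
width: 65.7
grasp_force: 30.0
t 9.37 tcp [ 637.2 -317.5  180.6] grasp [ 622.3 -309.9  189.6] x [ 0.423 -0.209  0.882] y [-0.451 -0.893  0.004] z [ 0.786 -0.399 -0.472] q [-0.485  0.542  2.134  3.119  0.614 -1.564] F [-0.4  0.2 -3.6] w 65.7 gf 30.0
turn [-0.1 28.2  0.3] rows>= 4.0
shift [ 4.4  6.9 -6. ] len 10
[ 611.81361698 -312.24643433    0.        ]
```

```bash
python3 -m creep '{"delta_pos":[[0,0,-0.006],[0,0,0],[0,0,0],[0,0,0],[0,0,0],[0,0,0],[0,0,0],[0,0,0],[0,0,0],[0,0,0],[0,0,0],[0,0,0],[0,0,0],[0,0,0],[0,0,0],[0,0,0],[0,0,0],[0,0,0],[0,0,0],[0,0,0]],"twist":[[0,0,7],[0,0,7],[0,0,7],[0,0,7],[0,0,7],[0,0,7],[0,0,7],[0,0,7],[0,0,7],[0,0,7],[0,0,7],[0,0,7],[0,0,7],[0,0,7],[0,0,7],[0,0,7],[0,0,7],[0,0,7],[0,0,7],[0,0,7]]}'
python3 -m creep '{"delta_pos":[[0,0,0],[0,0,0],[0,0,0],[0,0,0],[0,0,0],[0,0,0],[0,0,0],[0,0,0],[0,0,0],[0,0,0],[0,0,0],[0,0,0],[0,0,0],[0,0,0],[0,0,0]],"twist":[[0,0,7],[0,0,7],[0,0,7],[0,0,7],[0,0,7],[0,0,5],[0,-7,0],[0,-7,0],[0,-7,0],[0,-7,0],[0,-5,0],[0,0,0],[0,0,0],[0,0,0],[0,0,0]]}'
python3 - <<'E'
from h import *
st()
p,d=get_image("side"); cv2.imwrite("pics/s3.png",cv2.resize(p[150:420,200:560,::-1],(800,600)))
E
```

```text
t: 11.03
ee_pos: [634.1, -311.2, 183.2]
orientation: [-0.25, 2.126, -0.703]
ft_force: [-0.1, 0.1, -2.7]
width: 65.6
grasp_force: 29.8
t: 12.28
ee_pos: [636.2, -312.9, 184.4]
orientation: [0.357, 1.535, -0.366]
ft_force: [-0.2, 0.0, -1.3]
width: 65.6
grasp_force: 29.8
t 12.28 tcp [ 636.2 -312.9  184.4] grasp [ 619.2 -304.4  184.3] x [ 0.004 -0.007 -1.   ] y [ 0.445  0.895 -0.004] z [ 0.895 -0.445  0.007] q [-0.483  0.877  2.175  3.12   1.488  1.568] F [-0.2  0.  -1.3] w 65.6 gf 29.8
```

View pics/s3.png

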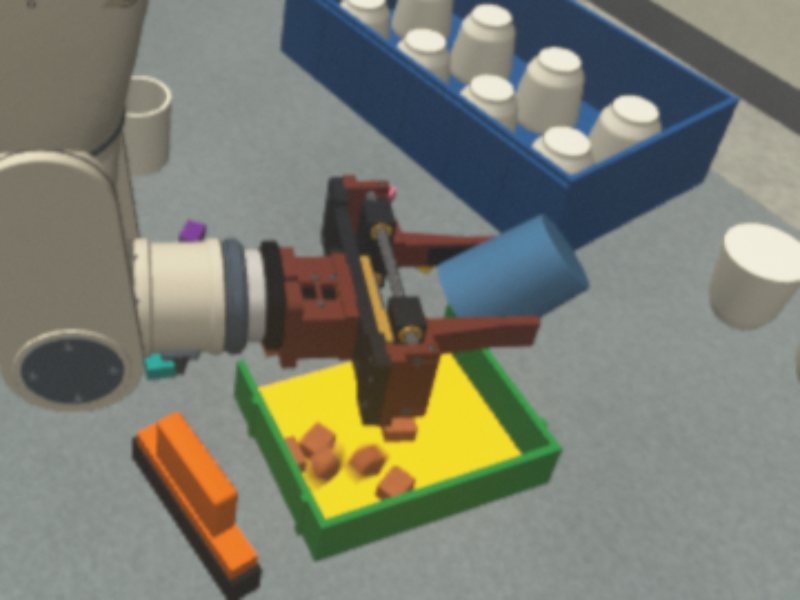

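Six stones lie in the bay, at (295,453), (318,438), (325,462), (368,460), (400,428) and (396,483). The weight drop on the wrist agrees, so the cup is empty. Next I'll turn it back upright.

```bash
python3 -m creep '{"delta_pos":[[0,0,0],[0,0,0],[0,0,0],[0,0,0],[0,0,0],[0,0,0],[0,0,0],[0,0,0],[0,0,0],[0,0,0],[0,0,0],[0,0,0],[0,0,0],[0,0,0],[0,0,0],[0,0,0],[0,0,0],[0,0,0],[0,0,0],[0,0,0]],"twist":[[0,7,0],[0,7,0],[0,7,0],[0,7,0],[0,0,-7],[0,0,-7],[0,0,-7],[0,0,-7],[0,0,-7],[0,0,-7],[0,0,-7],[0,0,-7],[0,0,-7],[0,0,-7],[0,0,-7],[0,0,-7],[0,0,-7],[0,0,-7],[0,0,-7],[0,0,-7]]}'
python3 -m creep '{"delta_pos":[[0,0,0],[0,0,0],[0,0,0],[0,0,0],[0,0,0],[0,0,0],[0,0,0],[0,0,0],[0,0,0],[0,0,0]],"twist":[[0,0,-7],[0,0,-7],[0,0,-7],[0,0,-7],[0,0,-7],[0,0,-7],[0,0,-7],[0,0,-7],[0,0,-7],[0,0,-5]]}'
python3 - <<'E'
from h import *
st()
for az in(40,30,20,10):
  for phi in(40,47,):
   for z in(90,180):
    F=frame(az,phi,180); T=np.array([479,413,z]); c,q=ik(T,F,1); print(az,phi,z,"%.4f"%c,np.round(q,2))
E
```

```text
t: 14.0
ee_pos: [637.1, -313.6, 184.0]
orientation: [-1.603, 1.718, -1.442]
ft_force: [0.6, 0.3, -1.2]
width: 66.0
grasp_force: 29.9
t: 14.83
ee_pos: [637.1, -313.6, 184.0]
orientation: [2.37, -0.546, 1.548]
ft_force: [-0.4, 0.1, -2.5]
width: 65.4
grasp_force: 30.0
t 14.83 tcp [ 637.1 -313.6  184. ] grasp [ 621.5 -305.8  191.6] x [ 0.362 -0.169  0.917] y [-0.443 -0.896  0.01 ] z [ 0.82 -0.41 -0.4 ] q [-0.481  0.577  2.161  3.118  0.757 -1.571] F [-0.4  0.1 -2.5] w 65.4 gf 30.0
40 40 90 0.0000 [ 0.69  0.64  2.2   3.13  0.57 -1.57]
40 40 180 0.0000 [ 0.69  0.42  2.19  3.12  0.35 -1.56]
40 47 90 0.0000 [ 0.69  0.59  2.15  3.13  0.35 -1.56]
40 47 180 0.0000 [ 0.69  0.39  2.13  3.1   0.13 -1.54]
30 40 90 0.0000 [ 0.78  0.64  2.19  3.51  0.57 -1.72]
30 40 180 0.0000 [ 0.78  0.43  2.18  3.71  0.38 -1.93]
30 47 90 0.0000 [ 0.77  0.59  2.14  3.62  0.36 -1.85]
30 47 180 0.0000 [ 0.77  0.4   2.12  4.13  0.2  -2.37]
20 40 90 0.0000 [ 0.87  0.65  2.15  3.89  0.6  -1.87]
20 40 180 0.0000 [ 0.87  0.44  2.15  4.17  0.46 -2.2 ]
20 47 90 0.0000 [ 0.84  0.6   2.11  4.07  0.41 -2.08]
20 47 180 0.0002 [ 0.84  0.41  2.11  4.45  0.33 -2.5 ]
10 40 90 0.0000 [ 0.94  0.66  2.1   4.23  0.64 -2.01]
10 40 180 0.0002 [ 0.93  0.47  2.11  4.45  0.57 -2.3 ]
10 47 90 0.0000 [ 0.9   0.61  2.07  4.43  0.49 -2.25]
10 47 180 0.0048 [ 0.89  0.44  2.11  4.45  0.45 -2.33]
```

```bash
python3 -m creep '{"delta_pos":[[0.006,0,-0.004],[0.006,0,-0.004],[-0.0018,-0.02,-0.0026],[-0.0018,-0.034,-0.0026],[-0.0018,-0.034,-0.0026],[-0.0018,-0.034,-0.0026],[-0.0018,-0.034,-0.0026],[-0.0018,-0.034,-0.0026],[-0.0018,-0.034,-0.0026],[-0.0018,-0.034,-0.0026],[-0.0018,-0.034,-0.0026],[-0.0018,-0.034,-0.0026],[-0.0018,-0.034,-0.0026],[-0.0018,-0.034,-0.0026],[-0.0018,-0.034,-0.0026],[-0.0018,-0.034,-0.0026],[-0.0018,-0.034,-0.0026],[-0.0018,-0.034,-0.0026],[-0.0018,-0.034,-0.0026],[-0.0018,-0.034,-0.0026]],"twist":[[0,-5.5,0],[0,-5.5,0],[2.2,0,-1.55],[2.4,0,-1.7],[2.4,0,-1.7],[2.4,0,-1.7],[2.4,0,-1.7],[2.4,0,-1.7],[2.4,0,-1.7],[2.4,0,-1.7],[2.4,0,-1.7],[2.4,0,-1.7],[2.4,0,-1.7],[2.4,0,-1.7],[2.4,0,-1.7],[2.4,0,-1.7],[2.4,0,-1.7],[2.4,0,-1.7],[2.4,0,-1.7],[2.4,0,-1.7]]}'
python3 - <<'E'
from h import *
st(); p,r,o=cur()
T=np.array([479,413,150]); F=frame(27,38,180); plan(T,F)
w=(r.inv()*F).as_rotvec(degrees=True); s=F.inv().apply(T+19*F.apply([0,0,1])-p)
print(np.round(follow(o["qpos"],[([0,0,0],w/3)]*3+[(s/6,[0,0,0])]*6),2))
E
```

```text
t: 16.5
ee_pos: [591.4, 268.0, 190.4]
orientation: [-2.549, -0.61, -1.343]
ft_force: [-0.1, -0.6, -1.8]
width: 65.8
grasp_force: 30.0
t 16.5 tcp [591.4 268.  190.4] grasp [577.3 261.2 201.2] x [0.503 0.266 0.822] y [ 0.444 -0.896  0.018] z [ 0.742  0.356 -0.569] q [ 0.381  0.414  2.22   3.019  0.46  -1.521] F [-0.1 -0.6 -1.8] w 65.8 gf 30.0
turn [ 1.1 -3.3  0.5] rows>= 0.5
shift [ -52.9 -180.2   16.8] len 189
[[ 0.38  0.41  2.21  2.99  0.42 -1.49  0.  ]
 [ 0.37  0.4   2.2   2.95  0.39 -1.46  0.  ]
 [ 0.37  0.39  2.19  2.91  0.36 -1.41  0.  ]
 [ 0.44  0.41  2.2   3.08  0.38 -1.53  0.  ]
 [ 0.52  0.42  2.21  3.23  0.4  -1.63  0.  ]
 [ 0.59  0.45  2.21  3.37  0.43 -1.71  0.  ]
 [ 0.67  0.47  2.21  3.5   0.46 -1.77  0.  ]
 [ 0.74  0.49  2.2   3.61  0.49 -1.82  0.  ]
 [ 0.81  0.52  2.19  3.71  0.51 -1.86  0.  ]]
```

```bash
python3 -m creep '{"delta_pos":[[-0.002,-0.026,0.0],[-0.002,-0.026,-0.002],[-0.002,-0.026,-0.002],[-0.002,-0.026,-0.002],[-0.002,-0.026,-0.002],[-0.002,-0.026,-0.002],[-0.002,-0.024,-0.002],[0,0,0]],"twist":[[1.1,-3.3,0.5],[0,0,0],[0,0,0],[0,0,0],[0,0,0],[0,0,0],[0,0,0],[0,0,0]]}'
python3 - <<'E'
from h import *
st(); p,r,o=cur()
F=frame(27,47,180); plan(np.array([479,413,130]),F)
c=camera_params("top");pc,d=get_image("top");W=cloud(c,d);x,y,z=W[...,0],W[...,1],W[...,2]
s=(x>350)&(x<640)&(y>210)&(y<500)&(z>24)&(z<36)
q=np.stack([x[s],y[s]],-1).astype(np.float32); print(cv2.minEnclosingCircle(q))
E
```

```text
t: 17.17
ee_pos: [492.9, 422.7, 186.2]
orientation: [-2.578, -0.619, -1.257]
ft_force: [-0.6, 1.0, -1.5]
width: 65.6
grasp_force: 30.0
t 17.17 tcp [492.9 422.7 186.2] grasp [479.6 415.9 197.9] x [0.549 0.279 0.788] y [ 0.455 -0.89  -0.002] z [ 0.701  0.36  -0.616] q [ 0.817  0.409  2.173  3.86   0.414 -2.027] F [-0.6  1.  -1.5] w 65.6 gf 30.0
turn [-0.2 -9.  -0. ] rows>= 1.3
shift [-50.6   2.3  48.7] len 70
((493.3137512207031, 351.9430236816406), 124.95004272460938)
```

```bash
python3 -m creep '{"delta_pos":[[-0.0118,0,0.0092],[-0.0118,0,0.0092],[-0.0118,0,0.0092],[-0.0118,0,0.0092],[-0.0118,0,0.0092],[0,0,0],[0,0,0],[0,0,0]],"twist":[[0,0,0],[0,0,0],[0,0,0],[0,0,0],[0,0,0],[0,-4.5,0],[0,-4.5,0],[0,0,0]]}'
python3 - <<'E'
from h import *
st(); p,r,o=cur(); F=frame(27,47,180); plan(np.array([479,413,88]),F)
print("cup up",r.apply([.682,.004,-.731]))
p,d=get_image("side"); cv2.imwrite("pics/s4.png",cv2.resize(p[80:290,120:400,::-1],(800,600)))
E
```

```text
t: 17.88
ee_pos: [497.6, 420.0, 112.5]
orientation: [-2.698, -0.64, -1.063]
ft_force: [0.7, -0.2, -0.5]
width: 65.4
grasp_force: 29.9
t 17.88 tcp [497.6 420.  112.5] grasp [486.  414.2 126.3] x [0.653 0.327 0.683] y [ 0.45  -0.893 -0.003] z [ 0.609  0.309 -0.731] q [ 0.783  0.522  2.114  3.918  0.305 -2.087] F [ 0.7 -0.2 -0.5] w 65.4 gf 29.9
turn [ 0.1 -0.1 -0.3] rows>= 0.0
shift [-31.1  -2.2  23.4] len 39
cup up [ 0.00236502 -0.00635656  0.99972746]
```

View pics/s4.png

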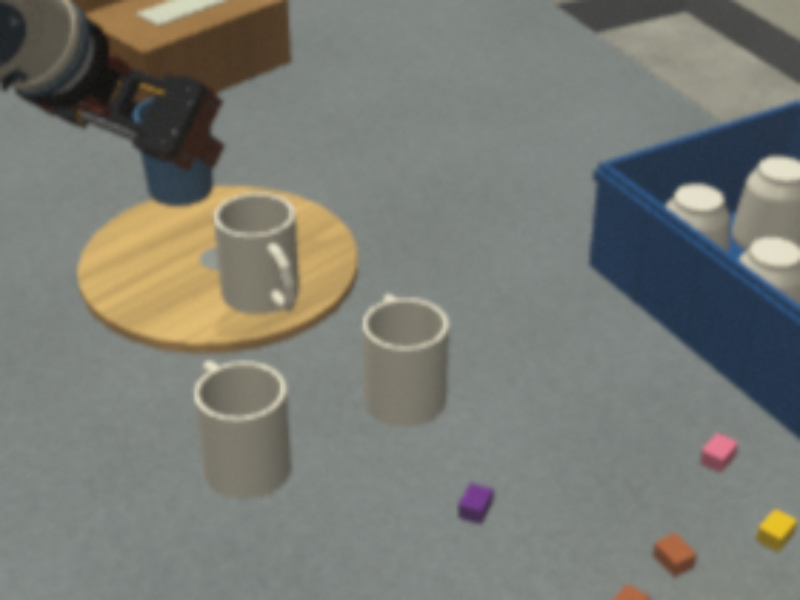

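The cup hangs upright over the disc's free side at (180,170). I'll lower it.

```bash
python3 -m creep '{"delta_pos":[[-0.0078,-0.0005,0.0058],[-0.0078,-0.0005,0.0058],[-0.0078,-0.0005,0.0058],[-0.0072,-0.0005,0.0054],[0,0,0]],"twist":[[0,0,0],[0,0,0],[0,0,0],[0,0,0],[0,0,0]]}'
python3 -m creep '{"delta_pos":[[-0.0014,0,0.0015],[0,0,0]],"twist":[[0,0,0],[0,0,0]]}'
```

```text
t: 18.35
ee_pos: [487.7, 417.4, 71.8]
orientation: [-2.697, -0.643, -1.064]
ft_force: [0.7, 0.5, -1.0]
width: 65.3
grasp_force: 30.0
t: 18.52
ee_pos: [488.5, 417.8, 71.9]
orientation: [-2.695, -0.641, -1.068]
ft_force: [-5.1, -4.3, 10.4]
width: 65.2
grasp_force: 29.8
```

```bash
python3 -c "from h import *;st()"
```

```text
t 18.52 tcp [488.5 417.8  71.9] grasp [476.9 411.9  85.8] x [0.65  0.328 0.685] y [ 0.451 -0.893 -0.001] z [ 0.611  0.31  -0.728] q [ 0.795  0.609  2.133  3.75   0.394 -1.9  ] F [-5.1 -4.3 10.4] w 65.2 gf 29.8
```

```bash
python3 -m creep '{"delta_pos":[[0,0,0],[0,0,0],[0,0,0],[0,0,0],[0,0,0],[0,0,-0.008],[0,0,-0.012],[0,0,-0.016],[0,0,-0.02],[0,0,-0.02],[0,0,-0.025],[0,0,-0.025],[0,0,-0.02],[0,0,0]],"twist":[[0,0,0],[0,0,0],[0,0,0],[0,0,0],[0,0,0],[0,0,0],[0,0,0],[0,0,0],[0,0,0],[0,0,0],[0,0,0],[0,0,0],[0,0,0],[0,0,0]]}' 1
python3 - <<'E'
from h import *
st()
p,r,o=cur()
f=np.load("pics/top0.npz")
for n in("side","top"):
    c=camera_params(n);im,d=get_image(n);W=cloud(c,d);x,y,z=W[...,0],W[...,1],W[...,2]
    hs=cv2.cvtColor(im,cv2.COLOR_RGB2HSV)
    s=(hs[...,0]>95)&(hs[...,0]<118)&(hs[...,1]>80)&(z>100)&(z<116)&(x>420)&(x<540)&(y>350)&(y<480)
    q=np.stack([x[s],y[s]],-1).astype(np.float32)
    if len(q)>5: print(n,"cup rim",len(q),cv2.minEnclosingCircle(q),np.median(z[s]))
    if n=="top":
        for b in blobs(mask(im,*COL["brown"])): 
            rr=rect(c,b,16); print(np.round(rr[0]),np.round(rr[1]))
        print("brown in cup",((hs[...,0]<13)&(hs[...,1]>110)&(abs(x-479)<25)&(abs(y-412)<25)&(z<110)).sum())
    s=(z>72)&(z<86)&(x>380)&(x<620)&(y>70)&(y<180)
    for k in(566,420):
        t=s&(abs(x-k)<60); q=np.stack([x[t],y[t]],-1).astype(np.float32); print(n,k,len(q), cv2.minEnclosingCircle(q) if len(q)>5 else "")
# plan toward scraper
F=R.from_matrix(np.c_[[0,1,0],[1,0,0],[0,0,-1]])
for y in((1,.04),(-1,-.04)):
    y=np.array([y[0],y[1],0]);y/=np.linalg.norm(y);z=np.array([0,0,-1.]);F=R.from_matrix(np.c_[np.cross(y,z),y,z])
    for fl in(0,1):
        c,q=ik([406.5,-263,62],F,fl);print(c,np.round(q,2))
E
```

```text
t: 19.68
ee_pos: [397.2, 372.0, 179.1]
orientation: [-2.697, -0.643, -1.062]
ft_force: [-0.3, 0.8, -0.4]
width: 87.9
grasp_force: 0.0
t 19.68 tcp [397.2 372.  179.1] grasp [385.6 366.1 193. ] x [0.653 0.329 0.682] y [ 0.452 -0.892 -0.002] z [ 0.608  0.31  -0.731] q [ 0.889  0.268  2.302  4.275  0.311 -2.368] F [-0.3  0.8 -0.4] w 87.9 gf 0.0
side cup rim 187 ((475.3963317871094, 410.31597900390625), 34.171932220458984) 105.7068645515003
side 566 246 ((565.1357421875, 129.992919921875), 35.75279235839844)
side 420 283 ((420.2757263183594, 113.94833374023438), 35.6589469909668)
top cup rim 141 ((475.12664794921875, 411.9649658203125), 33.139163970947266) 108.25637374840107
[259. 440.] [ 50. 100.]
[332. 479.] [61.  8.]
[366. 341.] [28. 16.]
[391. 372.] [48. 11.]
[ 405. -270.] [ 28. 136.]
[ 514. -265.] [47. 47.]
[ 540. -290.] [17. 23.]
[ 555. -153.] [20. 25.]
[ 555. -315.] [22. 21.]
[ 592. -273.] [20. 25.]
[ 596. -145.] [25. 20.]
[ 654. -118.] [25. 20.]
brown in cup 0
top 566 125 ((565.9729614257812, 133.5431671142578), 35.556182861328125)
top 420 128 ((420.0846862792969, 118.33485412597656), 36.64598083496094)
1.0866682228935879e-30 [-0.6   0.52  2.04 -0.    0.58 -0.64]
6.390141884407329e-28 [-0.6   0.52  2.04  0.    0.58 -0.64]
8.820380552209678e-26 [-0.6   0.52  2.04  0.    0.58  2.5 ]
4.250072528537567e-22 [-0.6   0.52  2.04  0.    0.58  2.5 ]
```

Run:
```python
from h import *
p,r,o=cur(); q=o["qpos"]
print("A",np.round(follow(q,[([0,0,0],r.inv().apply([0,0,4.]))]*5)[:,:],2))
# lift 60, then arc/yaw; test direct: translate to new point at same orientation then cone
T=np.array([540,150,230.]); s=r.inv().apply(T-p); print("shift",s)
f=follow(q,[(s/10,[0,0,0])]*10); print(np.round(f,2))
q1=f[-1][:6]; ax=faxis(q1); print(ax)
g=follow(q1,[([0,0,0],-ax*7)]*24); print(np.round(g[3::4],2))
```

```text
A [[ 0.85  0.27  2.31  4.06  0.26 -2.24  0.  ]
 [ 0.81  0.26  2.32  3.78  0.22 -2.05  0.  ]
 [ 0.76  0.26  2.32  3.43  0.2  -1.79  0.  ]
 [ 0.72  0.26  2.33  3.03  0.19 -1.48  0.  ]
 [ 0.67  0.26  2.32  2.66  0.21 -1.2   0.  ]]
shift [ 54.21876544 262.78513224 -21.36198006]
[[ 0.81  0.25  2.31  4.17  0.27 -2.32  0.  ]
 [ 0.74  0.23  2.32  4.05  0.23 -2.27  0.  ]
 [ 0.66  0.21  2.33  3.89  0.19 -2.17  0.  ]
 [ 0.58  0.2   2.33  3.66  0.15 -2.    0.  ]
 [ 0.5   0.18  2.32  3.3   0.12 -1.71  0.  ]
 [ 0.42  0.17  2.32  2.78  0.11 -1.25  0.  ]
 [ 0.34  0.16  2.31  2.26  0.12 -0.79  0.  ]
 [ 0.26  0.16  2.29  1.9   0.15 -0.48  0.  ]
 [ 0.19  0.16  2.27  1.67  0.19 -0.3   0.  ]
 [ 0.12  0.16  2.25  1.52  0.24 -0.2   0.  ]]
[-0.04730452  0.22943703  0.9721733 ]
[[ 0.15  0.15  2.18  0.77  0.27  0.08  0.  ]
 [ 0.21  0.15  2.13  0.23  0.33  0.18  0.  ]
 [ 0.29  0.16  2.1  -0.17  0.4   0.15  0.  ]
 [ 0.37  0.17  2.09 -0.53  0.45  0.08  0.  ]
 [ 0.44  0.19  2.12 -0.87  0.48 -0.02  0.  ]
 [ 0.5   0.2   2.17 -1.22  0.49 -0.11  0.  ]]
```

```bash
python3 -m creep '{"delta_pos":[[0.0054,0.0263,-0.0021],[0.0054,0.0263,-0.0021],[0.0054,0.0263,-0.0021],[0.0027,0.0131,-0.0011],[0.0027,0.0131,-0.0011],[0.0018,0.0088,-0.0007],[0.0018,0.0088,-0.0007],[0.0018,0.0088,-0.0007],[0.0018,0.0088,-0.0007],[0.0018,0.0088,-0.0007],[0.0018,0.0088,-0.0007],[0.0018,0.0088,-0.0007],[0.0018,0.0088,-0.0007],[0.0018,0.0088,-0.0007],[0.0027,0.0131,-0.0011],[0.0027,0.0131,-0.0011],[0.0054,0.0263,-0.0021],[0.0054,0.0263,-0.0021],[0,0,0],[0,0,0]],"twist":[[0,0,0],[0,0,0],[0,0,0],[0,0,0],[0,0,0],[0,0,0],[0,0,0],[0,0,0],[0,0,0],[0,0,0],[0,0,0],[0,0,0],[0,0,0],[0,0,0],[0,0,0],[0,0,0],[0,0,0],[0,0,0],[0,0,0],[0,0,0]]}' 0.5
python3 - <<'E'
from h import *
st(); p,r,o=cur(); q1=o["qpos"]; ax=faxis(q1); print(ax*7)
g=follow(q1,[([0,0,0],-ax*7)]*12); print(np.round(g[1::2],2))
q2=g[9][:6]; r2=fk(q2,PK)[1]; y=np.array([np.cos(.04),np.sin(.04),0]);z=np.array([0,0,-1.])
F=R.from_matrix(np.c_[np.cross(y,z),y,z]); w=(r2.inv()*F).as_rotvec(degrees=True); n=int(np.linalg.norm(w)/7)+1; print(w,n)
g=follow(q2,[([0,0,0],w/n)]*n); print(np.round(g,2))
w=(r.inv()*F).as_rotvec(degrees=True); n=int(np.linalg.norm(w)/7)+1; print("direct",w,n); g=follow(q1,[([0,0,0],w/n)]*n); print(np.round(g,2))
E
```

```text
t: 21.45
ee_pos: [537.7, 154.5, 226.0]
orientation: [-2.699, -0.639, -1.064]
ft_force: [-0.0, -0.0, 0.1]
width: 44.0
grasp_force: 0.0
t 21.45 tcp [537.7 154.5 226. ] grasp [526.1 148.7 239.9] x [0.653 0.327 0.682] y [ 0.449 -0.894 -0.001] z [ 0.609  0.307 -0.731] q [ 0.135  0.164  2.257  1.583  0.224 -0.257] F [-0.  -0.   0.1] w 44.0 gf 0.0
[-0.39619797  1.5051054   6.82478461]
[[ 0.14  0.16  2.22  1.18  0.23 -0.09  0.  ]
 [ 0.16  0.16  2.19  0.83  0.26  0.03  0.  ]
 [ 0.18  0.15  2.16  0.53  0.29  0.1   0.  ]
 [ 0.21  0.15  2.14  0.29  0.32  0.13  0.  ]
 [ 0.25  0.16  2.12  0.07  0.35  0.12  0.  ]
 [ 0.28  0.16  2.11 -0.12  0.38  0.1   0.  ]]
[28.66889521 -7.16495249  1.12761105] 5
[[ 0.25  0.18  2.05  0.04  0.5   0.16  0.  ]
 [ 0.25  0.2   1.98  0.02  0.65  0.19  0.  ]
 [ 0.25  0.24  1.91  0.01  0.78  0.2   0.  ]
 [ 0.26  0.28  1.84  0.    0.92  0.21  0.  ]
 [ 0.26  0.32  1.77 -0.    1.04  0.22  0.  ]]
direct [ 24.53302889 -38.17901151 -62.38686219] 12
[[ 0.12  0.16  2.22  1.18  0.27  0.05  0.  ]
 [ 0.11  0.16  2.18  0.9   0.34  0.22  0.  ]
 [ 0.11  0.17  2.13  0.72  0.42  0.31  0.  ]
 [ 0.11  0.18  2.09  0.58  0.49  0.35  0.  ]
 [ 0.12  0.19  2.05  0.47  0.57  0.37  0.  ]
 [ 0.13  0.21  2.    0.38  0.65  0.37  0.  ]
 [ 0.15  0.22  1.96  0.3   0.72  0.36  0.  ]
 [ 0.17  0.24  1.92  0.23  0.79  0.34  0.  ]
 [ 0.19  0.26  1.88  0.17  0.86  0.32  0.  ]
 [ 0.21  0.28  1.84  0.11  0.92  0.29  0.  ]
 [ 0.23  0.3   1.81  0.05  0.99  0.26  0.  ]
 [ 0.26  0.32  1.77 -0.    1.04  0.22  0.  ]]
```

```bash
python3 -m creep '{"delta_pos":[[0,0,0],[0,0,0],[0,0,0],[0,0,0],[0,0,0],[0,0,0],[0,0,0],[0,0,0],[0,0,0],[0,0,0],[0,0,0],[0,0,0],[0,0,0],[0,0,0],[0,0,0],[0,0,0],[0,0,0]],"twist":[[0.68,-1.06,-1.73],[0.68,-1.06,-1.73],[0.68,-1.06,-1.73],[0.68,-1.06,-1.73],[1,-1.6,-2.6],[1,-1.6,-2.6],[1,-1.6,-2.6],[2.08,-3.24,-5.29],[2.08,-3.24,-5.29],[2.08,-3.24,-5.29],[2.08,-3.24,-5.29],[2.08,-3.24,-5.29],[2.08,-3.24,-5.29],[2.08,-3.24,-5.29],[2.08,-3.24,-5.29],[2.08,-3.24,-5.29],[0,0,0]]}' 0.5
python3 - <<'E'
from h import *
st(); p,r,o=cur(); y=np.array([np.cos(.04),np.sin(.04),0]);z=np.array([0,0,-1.])
F=R.from_matrix(np.c_[np.cross(y,z),y,z]); plan(np.array([406.5,-263,160]),F)
w=(r.inv()*F).as_rotvec(degrees=True);s=F.inv().apply(np.array([406.5,-263,141])-p)
print(np.round(follow(o["qpos"],[([0,0,0],w)]+[(s/14,[0,0,0])]*14)[::3],2))
E
```

```text
t: 22.87
ee_pos: [536.9, 158.6, 225.7]
orientation: [-2.168, -2.273, 0.002]
ft_force: [-0.6, 0.5, -0.4]
width: 44.1
grasp_force: 0.0
t 22.87 tcp [536.9 158.6 225.7] grasp [536.9 158.6 244.7] x [-0.047  0.999 -0.001] y [ 0.999  0.047 -0.001] z [-0.001 -0.001 -1.   ] q [ 2.660e-01  3.250e-01  1.772e+00 -1.000e-03  1.046e+00  2.190e-01] F [-0.6  0.5 -0.4] w 44.1 gf 0.0
turn [-0.1  0.1  0.4] rows>= 0.1
shift [-416.1 -147.1   84.7] len 449
[[ 0.27  0.32  1.77 -0.    1.04  0.23  0.  ]
 [ 0.11  0.28  1.89 -0.    0.97  0.07  0.  ]
 [-0.07  0.26  1.97 -0.    0.91 -0.11  0.  ]
 [-0.27  0.27  2.01 -0.    0.86 -0.31  0.  ]
 [-0.47  0.3   2.02  0.    0.82 -0.51  0.  ]]
```

```bash
python3 -m creep '{"delta_pos":[[-0.0277,-0.0098,0.0056],[-0.0277,-0.0098,0.0056],[-0.0277,-0.0098,0.0056],[-0.0277,-0.0098,0.0056],[-0.0277,-0.0098,0.0056],[-0.0277,-0.0098,0.0056],[-0.0277,-0.0098,0.0056],[-0.0277,-0.0098,0.0056],[-0.0277,-0.0098,0.0056],[-0.0277,-0.0098,0.0056],[-0.0277,-0.0098,0.0056],[-0.0277,-0.0098,0.0056],[-0.0277,-0.0098,0.0056],[-0.0277,-0.0098,0.0056],[-0.0277,-0.0098,0.0056],[0,0,0]],"twist":[[0,0,0.4],[0,0,0],[0,0,0],[0,0,0],[0,0,0],[0,0,0],[0,0,0],[0,0,0],[0,0,0],[0,0,0],[0,0,0],[0,0,0],[0,0,0],[0,0,0],[0,0,0],[0,0,0]]}' 0.5
python3 - <<'E'
from h import *
st()
for n in("wrist","side"):
    c=camera_params(n);im,d=get_image(n);W=cloud(c,d);x,y,z=W[...,0],W[...,1],W[...,2]
    hs=cv2.cvtColor(im,cv2.COLOR_RGB2HSV)
    s=(hs[...,0]<16)&(hs[...,1]>180)&(z>70)&(z<90)&(x>350)&(x<460)
    q=np.stack([x[s],y[s]],-1).astype(np.float32); print(n,len(q),cv2.minAreaRect(q) if len(q)>9 else"")
E
```

```text
t: 24.2
ee_pos: [402.9, -266.6, 141.5]
orientation: [2.189, 2.252, 0.003]
ft_force: [-0.2, -0.3, 0.7]
width: 43.8
grasp_force: 0.0
t 24.2 tcp [ 402.9 -266.6  141.5] grasp [ 402.8 -266.6  160.5] x [-0.028  1.     0.001] y [1.    0.028 0.002] z [ 0.002  0.001 -1.   ] q [-0.611  0.339  1.999  0.003  0.802 -0.641] F [-0.2 -0.3  0.7] w 43.8 gf 0.0
wrist 1020 ((407.8634948730469, -263.5758056640625), (18.577848434448242, 79.59672546386719), 2.618473529815674)
side 581 ((405.3804931640625, -264.633056640625), (18.864927291870117, 78.09442901611328), 2.685683488845825)
```

```bash
python3 -m creep '{"delta_pos":[[0.003,0.0036,0],[0,0,0.016],[0,0,0.018],[0,0,0.018],[0,0,0.018],[0,0,0.017],[0,0,0.01],[0,0,0]],"twist":[[0,0,-1],[0,0,0],[0,0,0],[0,0,0],[0,0,0],[0,0,0],[0,0,0],[0,0,0]]}' 0.5
python3 -m creep '{"delta_pos":[[0,0,0],[0,0,0],[0,0,0],[0,0,0],[0,0,0]],"twist":[[0,0,0],[0,0,0],[0,0,0],[0,0,0],[0,0,0]]}' 0
python3 -c "
from h import *;st();print(bay(0,190,0),bay(0,60,0))"
```

```text
t: 24.97
ee_pos: [407.5, -259.5, 44.3]
orientation: [-2.161, -2.278, -0.001]
ft_force: [-0.4, 0.1, -0.3]
width: 43.9
grasp_force: 0.0
t: 25.38
ee_pos: [408.6, -261.8, 46.8]
orientation: [2.162, 2.275, 0.002]
ft_force: [0.6, 1.4, 6.2]
width: 19.6
grasp_force: 30.0
t 25.38 tcp [ 408.6 -261.8   46.8] grasp [ 408.5 -261.8   65.8] x [-0.051  0.999 -0.002] y [0.999 0.051 0.003] z [ 0.003 -0.002 -1.   ] q [-5.950e-01  5.160e-01  2.034e+00  1.000e-03  5.880e-01 -6.470e-01] F [0.6 1.4 6.2] w 19.6 gf 30.0
[614.03193283 -84.55128929   0.        ] [ 592.79955773 -212.8056703     0.        ]
```

```bash
python3 -m creep '{"delta_pos":[[0,0,-0.01],[0,0,-0.02],[0,0,-0.025],[0,0,-0.025],[0.0147,0.018,0],[0.0147,0.018,0],[0.0147,0.018,0],[0.0147,0.018,0],[0.0147,0.018,0],[0.0147,0.018,0],[0.0147,0.018,0],[0.0147,0.018,0],[0.0147,0.018,0],[0.0147,0.018,0],[0.0147,0.018,0],[0.0147,0.018,0],[0,0,0]],"twist":[[0,0,0],[0,0,0],[0,0,0],[0,0,0],[0,0,0],[0,0,0],[0,0,0],[0,0,0],[0,0,0],[0,0,0],[0,0,0],[0,0,0],[0,0,0],[0,0,0],[0,0,0],[0,0,0],[0,0,0]]}'
python3 -m creep '{"delta_pos":[[0,0,0],[0,0,0],[0,0,0],[0,0,0],[0,0,0],[0,0,0],[0,0,0],[0,0,0],[0,0,0],[0,0,0],[0,0,0],[0,0,0],[0,0,0]],"twist":[[0,0,-6.5],[0,0,-6.5],[0,0,-6.5],[0,0,-6.5],[0,0,-6.5],[0,0,-6.5],[0,0,-6.5],[0,0,-6.5],[0,0,-6.5],[0,0,-6.5],[0,0,-6.5],[0,0,-6.5],[0,0,0]]}'
python3 - <<'E'
from h import *
st(); p,r,o=cur(); y=np.r_[BY,0];z=np.array([0,0,-1.]); F=R.from_matrix(np.c_[np.cross(y,z),y,z]); plan(bay(0,203,66),F)
for n in("side","top"):
    c=camera_params(n);im,d=get_image(n)
    for b in blobs(mask(im,*COL["brown"])): 
        rr=rect(c,b,16); 
        if rr[0][1]<50: v=np.array(rr[0])-b0; print(n,np.round(rr[0]),np.round(rr[1]),"bay",np.round([v@BX,v@BY]))
    if n=="side": cv2.imwrite("pics/s5.png",cv2.resize(im[180:420,220:540,::-1],(800,600)))
E
```

```text
t: 26.8
ee_pos: [617.3, -71.9, 127.0]
orientation: [2.159, 2.277, 0.004]
ft_force: [-0.2, 0.3, -2.3]
width: 19.9
grasp_force: 30.0
t: 27.88
ee_pos: [613.6, -74.7, 126.4]
orientation: [0.242, 3.131, -0.001]
ft_force: [-0.6, 0.5, -2.0]
width: 20.0
grasp_force: 30.0
t 27.88 tcp [613.6 -74.7 126.4] grasp [613.6 -74.7 145.4] x [-0.988  0.154 -0.001] y [ 0.154  0.988 -0.001] z [ 0.001 -0.001 -1.   ] q [-1.400e-01  5.320e-01  1.708e+00 -1.000e-03  9.010e-01 -1.556e+00] F [-0.6  0.5 -2. ] w 20.0 gf 30.0
turn [-0.   0.1  0.6] rows>= 0.1
shift [-2.   3.3 79.4] len 79
side [ 551. -321.] [28. 17.] bay [-23. -53.]
side [ 536. -295.] [29. 18.] bay [-43. -30.]
side [ 516. -271.] [49. 35.] bay [-66. -10.]
side [ 589. -278.] [19. 24.] bay [ 7. -5.]
side [ 551. -160.] [29. 29.] bay [-50. 105.]
side [ 591. -151.] [35. 23.] bay [-11. 121.]
side [ 650. -126.] [27. 32.] bay [ 42. 155.]
side [711.  30.] [211. 123.] bay [ 77. 318.]
```

View pics/s5.png

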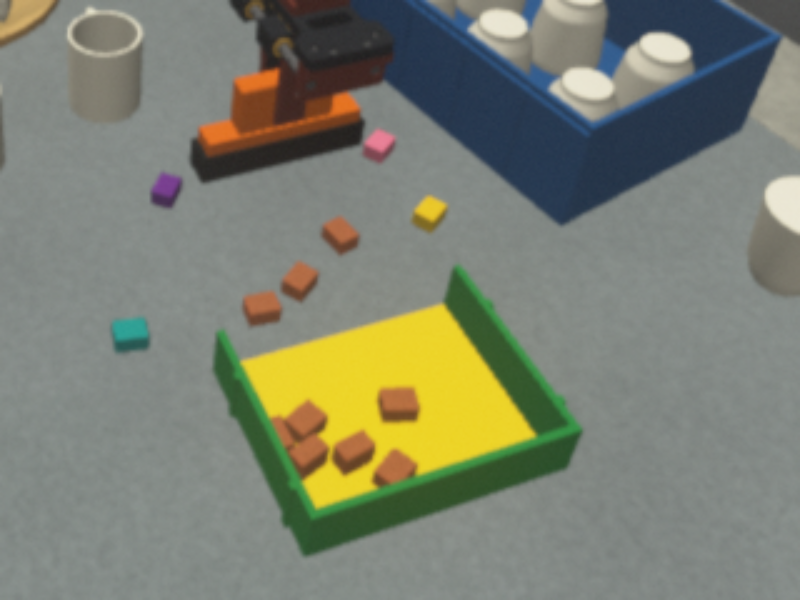

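The six poured stones are in the bay. The strays at (340,234), (300,280) and (262,307) lie clear ahead of the scraper foot. I'll lower it.

```bash
python3 -m creep '{"delta_pos":[[-0.002,0.0035,0.015],[0,0,0.02],[0,0,0.02],[0,0,0.015],[0,0,0.006],[0,0,0]],"twist":[[0,0,0.5],[0,0,0],[0,0,0],[0,0,0],[0,0,0],[0,0,0]]}'
python3 -m creep '{"delta_pos":[[0,0,0.002],[0,0,0]],"twist":[[0,0,0],[0,0,0]]}'
python3 -m creep '{"delta_pos":[[0,0,0.002],[0,0,0]],"twist":[[0,0,0],[0,0,0]]}'
```

```text
t: 28.48
ee_pos: [616.0, -70.9, 48.1]
orientation: [-0.264, -3.129, 0.001]
ft_force: [0.3, 0.4, -2.3]
width: 20.2
grasp_force: 30.0
t: 28.65
ee_pos: [617.5, -71.1, 48.2]
orientation: [0.263, 3.128, -0.001]
ft_force: [-0.3, -0.8, -2.4]
width: 19.9
grasp_force: 30.0
t: 28.82
ee_pos: [618.0, -71.2, 46.9]
orientation: [0.262, 3.127, -0.001]
ft_force: [1.5, -0.1, -0.3]
width: 20.2
grasp_force: 30.0
```

```bash
python3 -m creep '{"delta_pos":[[0,-0.004,0],[0,-0.007,0],[0,-0.008,0],[0,-0.009,0],[0,-0.009,0],[0,-0.009,0],[0,-0.009,0],[0,-0.009,0],[0,-0.009,0],[0,-0.009,0],[0,-0.009,0],[0,-0.009,0],[0,-0.009,0],[0,-0.009,0],[0,-0.009,0],[0,-0.008,0],[0,-0.006,0],[0,-0.004,0],[0,-0.002,0],[0,0,0]],"twist":[[0,0,0],[0,0,0],[0,0,0],[0,0,0],[0,0,0],[0,0,0],[0,0,0],[0,0,0],[0,0,0],[0,0,0],[0,0,0],[0,0,0],[0,0,0],[0,0,0],[0,0,0],[0,0,0],[0,0,0],[0,0,0],[0,0,0],[0,0,0]]}'
python3 - <<'E'
from h import *
st(); p,r,o=cur(); v=p[:2]-b0; print("bay",v@BX,v@BY)
c=camera_params("side");im,d=get_image("side")
for b in blobs(mask(im,*COL["brown"])):
    rr=rect(c,b,16)
    if rr[0][1]<50: v=np.array(rr[0])-b0; print(np.round(rr[1]),"bay",np.round([v@BX,v@BY]))
cv2.imwrite("pics/s6.png",cv2.resize(im[210:420,240:520,::-1],(800,600)))
E
```

```text
t: 30.48
ee_pos: [592.4, -217.4, 46.6]
orientation: [0.263, 3.129, -0.001]
ft_force: [0.5, 2.2, 5.7]
width: 19.7
grasp_force: 30.0
t 30.48 tcp [ 592.4 -217.4   46.6] grasp [ 592.4 -217.4   65.6] x [-0.986  0.167 -0.002] y [ 0.167  0.986 -0.001] z [ 0.002 -0.001 -1.   ] q [-0.37   0.662  1.704 -0.     0.774 -1.773] F [0.5 2.2 5.7] w 19.7 gf 30.0
bay 0.3881984396502105 55.42142115171479
[28. 17.] bay [-23. -53.]
[29. 19.] bay [-43. -30.]
[21. 25.] bay [ 6. -6.]
[109.  49.] bay [-53.  15.]
[32. 24.] bay [40. 26.]
[ 78. 174.] bay [26. 88.]
[106. 114.] bay [111. 178.]
[42.  9.] bay [ 41. 252.]
```

View pics/s6.png

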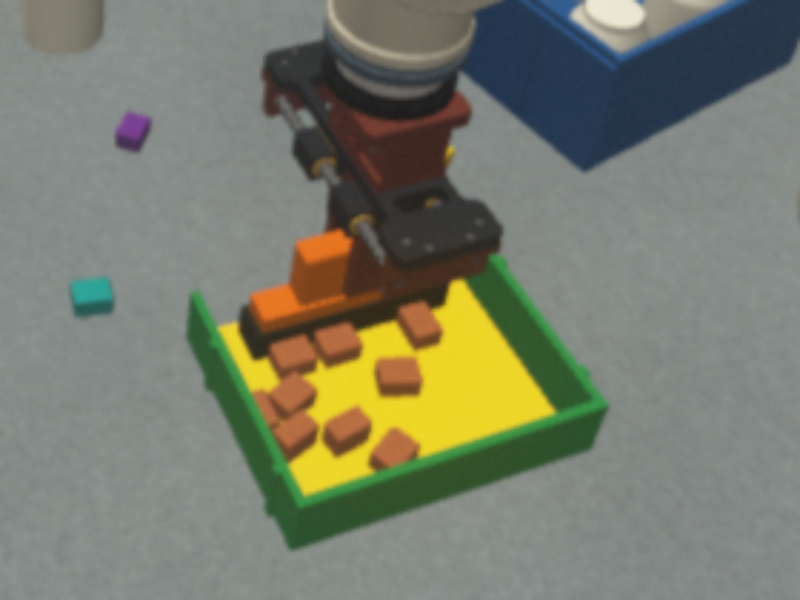

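All nine stones are inside the bay: three just ahead of the foot at (293,355), (338,343) and (419,323), and six further in. I'll back the scraper out, stand it down and release.

```bash
python3 -m creep '{"delta_pos":[[0,0.004,-0.001],[0,0.008,0],[0,0.009,0],[0,0.009,0],[0,0.009,0],[0,0.009,0],[0,0.008,0],[0,0.006,0],[0,0,0],[0,0,0]],"twist":[[0,0,0],[0,0,0],[0,0,0],[0,0,0],[0,0,0],[0,0,0],[0,0,0],[0,0,0],[0,0,0],[0,0,0]]}'
python3 -m creep '{"delta_pos":[[0,0,0],[0,0,0],[0,0,0],[0,0,0],[0,0,-0.008],[0,0,-0.012],[0,0,-0.02],[0,0,-0.025],[0,0,-0.03],[0,0,-0.03],[0,0,-0.03],[0,0,0],[0,0,0]],"twist":[[0,0,0],[0,0,0],[0,0,0],[0,0,0],[0,0,0],[0,0,0],[0,0,0],[0,0,0],[0,0,0],[0,0,0],[0,0,0],[0,0,0],[0,0,0]]}' 0.5
python3 - <<'E'
from h import *
st()
ims=[]
for n in("top","side"):
    c=camera_params(n);im,d=get_image(n); ims.append(im)
    W=cloud(c,d);x,y,z=W[...,0],W[...,1],W[...,2]; hs=cv2.cvtColor(im,cv2.COLOR_RGB2HSV)
    for b in blobs(mask(im,*COL["brown"])):
        rr=rect(c,b,16)
        if rr[0][1]<50: v=np.array(rr[0])-b0; print(n,np.round(rr[1]),"bay",np.round([v@BX,v@BY]))
    s=(hs[...,0]<16)&(hs[...,1]>180)&(z>60)&(y<0)&(z<100); print("scraper ridge z",np.median(z[s]) if s.any() else None)
    for k,v,zl in(("cup",(475,411),(100,116)),("mug0",(566,131),(72,86)),("mug1",(420,114),(72,86)),("mug2",(507,282),(102,116))):
        s=(z>zl[0])&(z<zl[1])&(abs(x-v[0])<45)&(abs(y-v[1])<45); q=np.stack([x[s],y[s]],-1).astype(np.float32)
        if len(q)>9: print(n,k,len(q),cv2.minEnclosingCircle(q))
cv2.imwrite("pics/s7.png",cv2.resize(ims[1][:,:,::-1],(800,600)))
E
```

```text
t: 31.37
ee_pos: [603.2, -154.5, 47.1]
orientation: [0.26, 3.129, -0.001]
ft_force: [-0.6, 0.3, -1.9]
width: 19.8
grasp_force: 30.0
t: 32.45
ee_pos: [604.2, -155.2, 205.5]
orientation: [0.261, 3.124, -0.003]
ft_force: [-0.1, 0.4, -0.1]
width: 43.7
grasp_force: 0.0
t 32.45 tcp [ 604.2 -155.2  205.5] grasp [ 604.  -155.2  224.5] x [-0.986  0.166 -0.007] y [ 0.166  0.986 -0.001] z [ 0.007 -0.002 -1.   ] q [-0.27   0.437  1.651 -0.     1.046 -1.674] F [-0.1  0.4 -0.1] w 43.7 gf 0.0
top [34. 86.] bay [-20. 111.]
scraper ridge z 80.9609685427398
top cup 181 ((474.49920654296875, 412.0555725097656), 33.4732666015625)
top mug0 125 ((566.1141967773438, 131.26019287109375), 33.81821823120117)
top mug1 129 ((419.7296142578125, 114.33383178710938), 33.70658874511719)
top mug2 156 ((504.12384033203125, 281.3414306640625), 39.433902740478516)
side [28. 17.] bay [-23. -53.]
side [18. 29.] bay [-42. -30.]
side [21. 25.] bay [ 6. -6.]
side [104.  46.] bay [-54.  12.]
side [27. 20.] bay [39. 25.]
side [ 70. 141.] bay [ 10. 149.]
side [201.  78.] bay [198. 340.]
scraper ridge z 79.37279998891
side cup 223 ((477.5785827636719, 409.5526123046875), 36.74747848510742)
side mug0 246 ((565.606201171875, 129.75547790527344), 35.96493911743164)
side mug1 290 ((418.3853759765625, 113.79598999023438), 36.06825637817383)
side mug2 224 ((502.03082275390625, 282.5502014160156), 43.04452896118164)
```

View pics/s7.png

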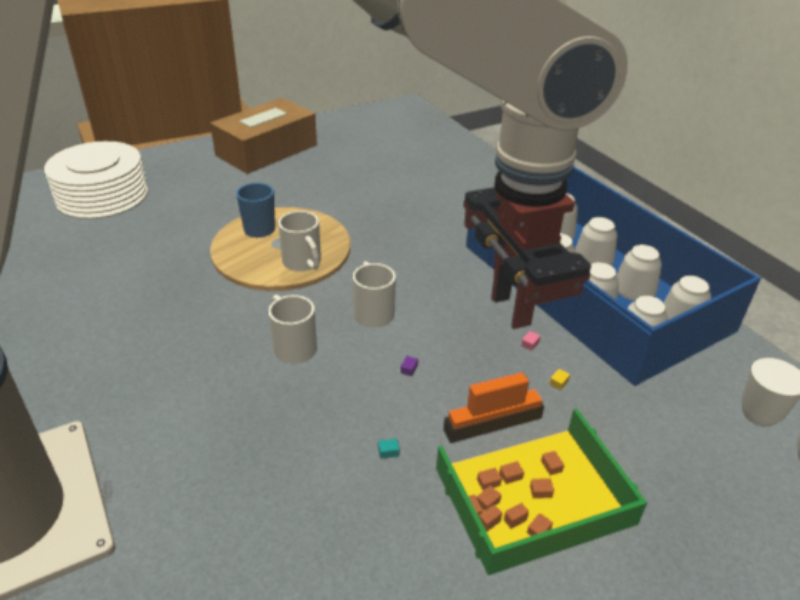

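The last picture shows nine stones in the bay around (510,495), the scraper standing at (495,410), the cup upright on the disc at (257,208), and the mugs unmoved. I'll hand it in.

```bash
python3 -c "from workcell import *;print(close_job())"
```

```text
the job is handed in; nothing more can be done
None
```

Job handed in at about 32.5 s, before any verdict was shown: all nine stones are in the bay, the emptied cup stands upright on the turntable disc, the scraper stands on its foot just outside the bay's open side, and the three mugs stand where they were.

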